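Prop the feed bin lid and put out the hay cubes

ROBOT

A 6-joint arm with a two-finger parallel gripper is mounted at the origin on the work surface. World frame = base frame: x ahead of the robot, y to its left, z up, the work surface at z = 0. Lengths are in mm, angles in rad, forces in N, time in s.
With the tool pointing down it reaches from about 350 to 875 mm from the base axis. Payload 15.5 kg.
Tool frame: the origin (TCP) lies midway between the tips of the shut fingers; the grasp point (between the pads) lies 19 mm behind it; x points along the fingers, y is the direction in which the jaws open and shut, and the axes are right-handed (so a half turn about x gives the same grasp; the last joint's range is limited). The gripper opens to 85 mm and grips with 20 to 120 N. Pads are 22 mm wide; open, the fingers measure 114 mm over their backs; the gripper's body (76 mm by 85 mm) begins 54 mm behind the grasp point. The pads swing forward as they close: fully open they stand 13 mm farther back than shut.
Start: joints at [1.125, 0.494, 1.345, -0, 1.302, -0.096], TCP at [214.189, 587.154, 231.277] pointing down, gripper open.
Joint ranges: [-2.91, 2.91], [-0.82, 2.16], [0.22, 2.67], [-1.22, 4.37], [0.12, 2.79], [-3.08, 3.08]. Speed limits (rad/s): [1.89, 1.89, 2.57, 3.01, 3.01, 3.01].

INTERFACE

Orientations are given as a unit quaternion [w, x, y, z].
In Python, from plant import robot gives the robot as it stands. The module is installed in compiled form; this text tells all that it offers.
- The arm moves only by the shell command python3 -m handwheel 'ROWS'. ROWS is JSON, a list that holds one entry, the list of rows, each a list of 7 numbers: the closure, from 0 (fully open) to 1 (shut), then the shift along the world's x, y, z in m, then the turn, a rotation vector about the world's x, y, z in degrees. A call has 1 to 8 rows; each row is the pose to reach, as a shift and turn from the pose measured when the call began; what a row does not reach only later rows make up. A row lasts 1/12 s, in which the tool goes at most 41.7 mm and 7.16 degrees, less where a joint would pass 70% of its speed; a pose out of reach is approached as far as the arm can. A call with a gripper value outside its range is refused whole. The fingers move at their own pace and stop on an object; the grip force is fixed at half the most. Time passes only in rows, so rows that repeat a pose let the fingers close. It gives the time, the measured TCP pose, the force and the opening at its end, in the units of the state.
- robot.observe(): the state, without advancing time (a new reading comes with each control period).
- robot.camera(name): name is "side" or "top"; returns a dict with "image" (400x640x3 uint8, red, green, blue), "fx", "fy", "cx", "cy" (pixels), "k1" (the pictures are not rectified: a ray, as slopes to the right and down, at radius r is drawn at 1 + k1 r^2 times it, then the intrinsics apply), "T" (4x4, takes a point from camera to world coordinates). Camera axes: x right, y down, z forward; pixel columns grow to the right and rows downward; lengths in mm; the calibration is good to about 2 mm. A picture is of the moment at which its call begins. There is no depth.
- robot.finish_job(): hands the job in, once; it reports no verdict.
The state is a dict: "t": time; "joint_pos": joint angles; "joint_velocities": joint speeds; "tau": joint torques, N m; "tool_pos": TCP position; "tcp_rot": TCP orientation; "force": force on the tool from outside, world axes, zero at the start; "torque": the same for the moment, N m; "grip_width": opening from 0.0 (shut) to 1.0 (fully open).
Only numpy, scipy, OpenCV 4.12 (cv2) and the standard library are available. Lean on these libraries where they do the work, as an engineer would, in place of code of your own. Each camera call takes 0.05 s, during which the arm holds its last target.

TASK

Set out tonight's rabbit feed: open the feed bin's lid, swing up the brass stay and rest the lid on its fork so that it stands propped by itself, then move every hay cube from the bin into the blue tray, in a single layer, while the lid stays propped. After that take the lid off the stay, fold the stay fully down and shut the lid, and slide the loaded tray straight in under the white shelf, centred, until the tray itself is fully beneath the deck and only its handle sticks out. Do not bump the shelf, and leave the jar and the acorn dish standing where they are on it.

Things in the scene. Friction and masses are not known exactly. Their poses are not given: they have to be found in the camera images.
- bin: fixed low wooden feed bin, open box 200 (x) x 290 (y) x 74 mm high, walls 8 mm, raised inner floor 30 mm above the table (44 mm below the rim), rear 37 mm filled by a block level with the rim: well from x = -92 to +55 mm, y = -137 to +137; origin at the centre of its underside on the table; x points away from the front wall to the hinged rear wall, z up. It may stand left or right of the shelf, slightly turned.
- lid (a joint): lid angle in rad, 0 closed, 1.5 fully up (stop). Lid 203 x 300 x 12 mm, 0.6 kg, hinged on the bin's rear rim, with a damped stiff hinge: left alone it stays where it is above about 1.36, but below about 1.30 it sinks shut unless the stay holds it; on the stay it rests at about 1.19.
- lid_hinge (a point): a point on the lid's hinge axis (the axis runs along the bin's y): in the bin's frame x = +96, y = 0, z = 74 mm.
- lid_bar (a point): middle of the dark steel handle bar of the lid: a round bar 12 mm thick and 100 mm long along the bin's y, 45 mm ahead of the lid's front edge; with the lid shut, 240 mm in front of the hinge axis and 6 mm above it. It can be pinched from above across its thickness (along x) and turns between the fingers while the lid swings.
- stay (a joint): stay angle in rad, 0 folded, 0.90 fully up (stop). Thin brass rod, 150 mm long, on the outer side of the bin's right wall (-y side); a friction hinge (0.1 N m) keeps it where it is left. Folded, it points to the bin's rear, 15 degrees below level; it swings up in the bin's x-z plane. Raise or fold it only while the lid stands fully up (above 1.40).
- stay_pivot (a point): a point on the stay's hinge axis (the axis is along the bin's y): in the bin's frame x = -54, y = -157, z = 59 mm. The rod's tip is a V fork 25 mm wide which, with the stay fully up, catches the brass pin (8 mm thick, on the lid's right edge, 80 mm from the hinge axis) as the lid comes down from fully open.
- stay_peg (a point): grip point on the stay's red peg: round, 12 mm thick, pointing sideways out from the bin (bin's -y), 50 mm long, 80 mm from the pivot along the rod; the point lies 30 mm out from the rod. It can be pinched from above along the bin's x, and turns between the fingers.
- tray: loose blue plastic tray 130 (x) x 200 (y) x 22 mm high, floor and walls 4 mm, about 0.4 kg; origin at the centre of its underside; its handle is on the -x side, z up. It stands in front of the shelf.
- tray_bar (a point): middle of the tray's handle: a round bar 10 mm thick, 90 mm long along the tray's y, 70 mm ahead of the tray's front wall (tray frame x = -135 mm), 24 mm above the table.
- shelf: fixed white low shelf: deck 160 (x) x 290 (y) x 16 mm with its underside 78 mm above the table, on two side panels 18 mm thick, 254 mm apart inside, open in front and behind. Origin on the table 160 mm in front (-x) of the deck's centre; x points into the shelf.
- bay (a point): the point on the table under the middle of the shelf's deck, axes as the shelf's: the deck reaches from x = -80 to +80 mm here.
- jar: squat glass jar with dark twist cap, 72 mm across, 67 mm high, standing on the shelf's deck; origin under its centre. Bystander.
- acorn_dish: acorn-shaped ceramic dish with terracotta cap, 82 mm across, 68 mm high, on the shelf's deck; origin under its centre. Bystander.
- cube0: olive compressed hay cube, 44 (x) x 32 (y) x 30 (z) mm, 35 g, origin at its centre; lying in the bin at the start, or absent.
- cube1: olive compressed hay cube, 44 (x) x 32 (y) x 30 (z) mm, 35 g, origin at its centre; lying in the bin at the start, or absent.
- cube2: olive compressed hay cube, 44 (x) x 32 (y) x 30 (z) mm, 35 g, origin at its centre; lying in the bin at the start, or absent.
- cube3: olive compressed hay cube, 44 (x) x 32 (y) x 30 (z) mm, 35 g, origin at its centre; lying in the bin at the start, or absent.
- cube4: olive compressed hay cube, 44 (x) x 32 (y) x 30 (z) mm, 35 g, origin at its centre; lying in the bin at the start, or absent.
- cube5: olive compressed hay cube, 44 (x) x 32 (y) x 30 (z) mm, 35 g, origin at its centre; lying in the bin at the start, or absent.

How it is judged:
By the outcome, as a careful person would: the job done as asked, in the order asked, and still so for the second after the job is handed in, with the robot touching nothing.
Of cube0, cube1, cube2, cube3, cube4, cube5 only 3 to 5 are there at a start; the rules pass over those that are not, and their reading is None.
At some moment in a run one of cube0, cube1, cube2, cube3, cube4, cube5 may be knocked a few centimetres aside while the robot is not near it.
Once in a run the grip may slacken for a moment while it holds something.
It also fails if it takes over 210 s, if anything falls off the work surface, if the arm or the gripper's body presses on something with over 40 N, if the wrist force passes 120 N, or if a joint passes its speed limit or range.

## Working session

There is one attempt and no reset: what is moved stays moved. The work goes in short steps, Python scripts to look and compute and a shell command to move; the robot and the scene stay as the last step left them, time stands still between calls to the robot, and variables do not carry over. Pictures are saved under pics/ and viewed, and the job is handed in when it is done.

I'll start with the state and both camera views.

```bash
mkdir -p pics; ls; cat > h.py <<'E'
import numpy as np, cv2
from plant import robot
from scipy.spatial.transform import Rotation as R
def snap(name, fn):
    c=robot.camera(name); cv2.imwrite(f'pics/{fn}.png', c['image'][:,:,::-1]); np.savez(f'pics/{fn}.npz', **{k:v for k,v in c.items()}); return c
def load(fn):
    d=np.load(f'pics/{fn}.npz'); return {k:d[k] if d[k].shape else d[k].item() for k in d}
def ray(c,u,v):
    d=np.array([(u-c['cx'])/c['fx'],(v-c['cy'])/c['fy']]); s=d.copy()
    for _ in range(30): s=d/(1+c['k1']*(s@s))
    T=np.array(c['T']); return T[:3,3], T[:3,:3]@np.array([s[0],s[1],1])
def onz(c,u,v,z):
    o,d=ray(c,u,v); return o+d*(z-o[2])/d[2]
def proj(c,P):
    T=np.array(c['T']); p=np.atleast_2d(P); q=(p-T[:3,3])@T[:3,:3]; s=q[:,:2]/q[:,2:]
    r2=(s**2).sum(1,keepdims=True); s=s*(1+c['k1']*r2); return s*[c['fx'],c['fy']]+[c['cx'],c['cy']]
def st():
    s=robot.observe(); print('t',round(s['t'],2),'tcp',np.round(s['tool_pos'],1),'q',np.round(s['tcp_rot'],3),'F',np.round(s['force'],1),'g',round(s['grip_width'],3),'j',np.round(s['joint_pos'],2)); return s
E
python3 - <<'E'
from h import *
st()
for n in('side','top'):
    c=snap(n,n+'0'); print(n,c['fx'],c['cx'],c['cy'],c['k1'],np.round(c['T'],3).tolist())
E
```

```text
pics
t 0.0 tcp [214.  586.8 230.7] q [ 0.696  0.123  0.696 -0.123] F [0.7 0.6 0.6] g 0.997 j [ 1.13  0.49  1.35 -0.    1.3  -0.1 ]
side 397.57295160301396 314.0407614520312 202.92465900806698 -0.07884273175356726 [[-0.982, -0.134, 0.137, 446.844], [-0.191, 0.685, -0.703, 645.352], [0.0, -0.717, -0.698, 747.824], [0.0, 0.0, 0.0, 1.0]]
top 430.5883301579651 323.0212483398424 209.21324557001714 -0.09067724233056958 [[0.026, -0.981, 0.192, 398.668], [-1.0, -0.023, 0.015, -50.998], [-0.01, -0.192, -0.981, 1040.686], [0.0, 0.0, 0.0, 1.0]]
```

View pics/side0.png

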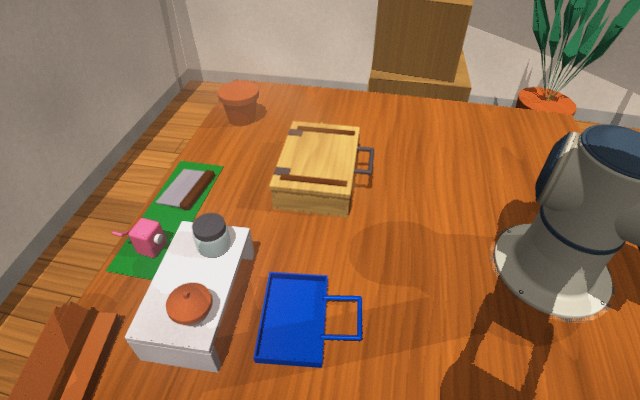

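View pics/top0.png

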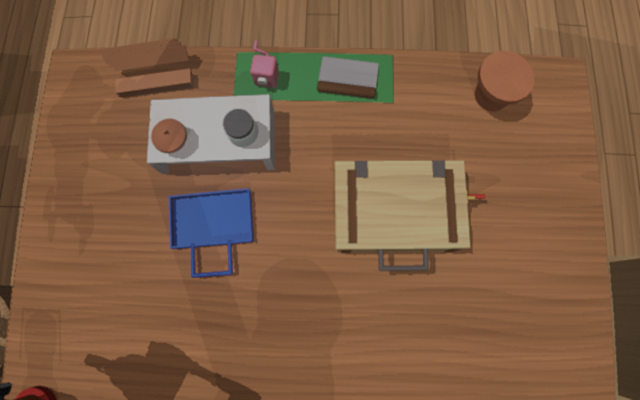

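The top view has the bin at lower right with its bar near (404,268) and red peg near (480,198). The tray is near (212,220) with its handle at (212,275), and the shelf is near (212,130). I'll zoom in to measure corners.

```bash
python3 - <<'E'
import cv2
i=cv2.imread('pics/top0.png')
cv2.imwrite('pics/z1.png',cv2.resize(i[150:285,325:495],None,fx=4.5,fy=4.4,interpolation=cv2.INTER_CUBIC))
cv2.imwrite('pics/z2.png',cv2.resize(i[85:285,140:285],None,fx=3,fy=3,interpolation=cv2.INTER_CUBIC))
E
```

```text
(no output)
```

View pics/z1.png

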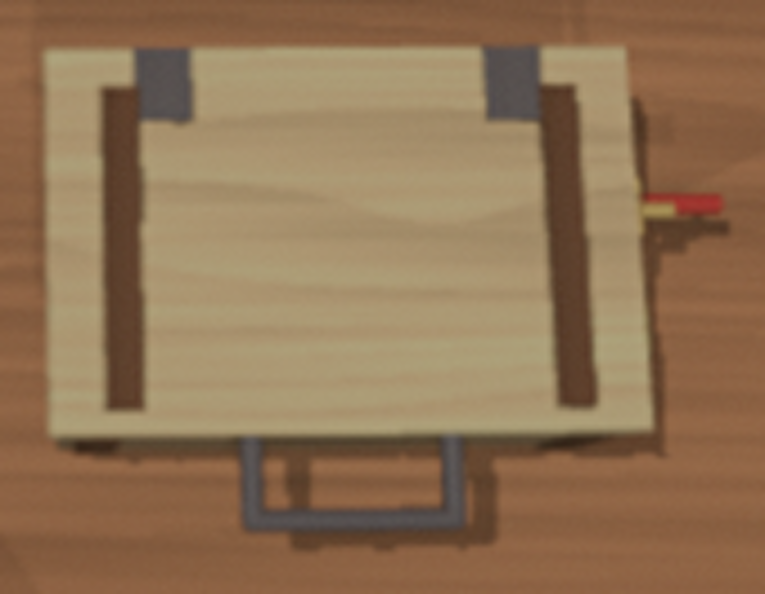

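View pics/z2.png

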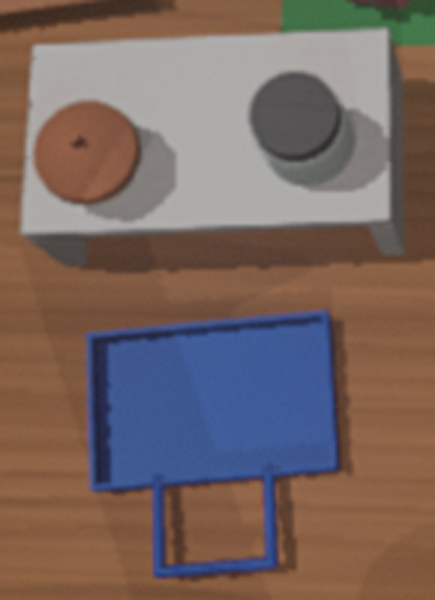

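```bash
cat >> h.py <<'E'
def rigid(A,B):
    A=np.array(A,float);B=np.array(B,float);a=A.mean(0);b=B.mean(0)
    H=(A-a).T@(B-b);th=np.arctan2(H[0,1]-H[1,0],H[0,0]+H[1,1])
    c,s=np.cos(th),np.sin(th);M=np.array([[c,-s],[s,c]]);t=b-M@a
    print('th',round(np.degrees(th),2),'t',np.round(t,1),'res',np.round(A@M.T+t-B,1).tolist());return th,t
E
python3 - <<'E'
from h import *
c=load('top0'); s=load('side0')
z1=lambda x,y:((x+.5)/4.5-.5+325,(y+.5)/4.4-.5+150)
z2=lambda x,y:((x+.5)/3-.5+140,(y+.5)/3-.5+85)
L=[onz(c,*z1(*p),86)[:2] for p in((44,49),(626,47),(654,431),(49,437))]+[onz(c,*z1(*p),80)[:2] for p in((243,520),(465,520))]
tb,b=rigid([[104,150],[104,-150],[-99,-150],[-99,150],[-144,50],[-144,-50]],L)
S=[onz(c,*z2(*p),94)[:2] for p in((34,46),(389,29),(389,219),(22,233))]
ts,sh=rigid([[240,145],[240,-145],[80,-145],[80,145]],S)
T=[onz(c,*z2(*p),22)[:2] for p in((90,334),(327,312),(338,470),(95,490))]+[onz(c,*z2(*p),24)[:2] for p in((155,572),(276,564))]
tt,t=rigid([[65,100],[65,-100],[-65,-100],[-65,100],[-135,45],[-135,-45]],T)
def W(th,o,p): return [*(np.array(o)+np.array([[np.cos(th),-np.sin(th)],[np.sin(th),np.cos(th)]])@p[:2]),p[2]]
for n,p in dict(bar=(-144,0,80),hinge=(96,0,74),peg=(-54+80*np.cos(np.radians(15)),-187,59-80*np.sin(np.radians(15))),c1=(-99,150,86),c2=(-99,-150,86),c3=(104,150,86)).items():
    w=W(tb,b,p); print(n,np.round(w,1),'top',proj(c,w).round(1),'side',proj(s,w).round(1))
for n,p in dict(bay=(160,0,0),d1=(80,145,94),d2=(80,-145,94),d3=(240,-145,94)).items():
    w=W(ts,sh,p); print(n,np.round(w,1),'side',proj(s,w).round(1))
for n,p in dict(bar=(-135,0,24),o=(0,0,0),c1=(65,100,22),c2=(-65,-100,22)).items():
    w=W(tt,t,p); print('tray',n,np.round(w,1),'side',proj(s,w).round(1))
E
```

```text
th 1.75 t [ 600.7 -213.7] res [[0.1, -0.8], [0.3, 0.6], [0.9, 0.8], [1.2, -0.4], [-1.6, -5.1], [-0.8, 5.0]]
th 3.23 t [612.9 229.4] res [[1.1, 0.8], [0.7, -0.5], [-0.7, -1.0], [-1.1, 0.7]]
th 6.32 t [569.1 237.8] res [[0.8, 1.2], [0.2, -2.0], [-0.1, 0.0], [-0.5, 3.0], [-0.5, -4.5], [0.1, 2.3]]
bar [ 456.8 -218.1   80. ] top [[403.4 268.4]] side [[371.4 160.9]]
hinge [ 696.7 -210.8   74. ] top [[398.8 165.2]] side [[284.8 153.9]]
peg [ 629.7 -399.9   38.3] top [[474.9 198.4]] side [[320.5 129.7]]
c1 [497.2 -66.8  86. ] top [[335.7 248.4]] side [[349.6 194.7]]
c2 [ 506.3 -366.7   86. ] top [[469.6 247.2]] side [[359.3 127. ]]
c3 [700.1 -60.6  86. ] top [[334.7 160.7]] side [[268.6 185.7]]
bay [772.6 238.4   0. ] side [[202.4 301.5]]
d1 [684.6 378.7  94. ] side [[208.5 349.8]]
d2 [700.9  89.2  94. ] side [[249.7 227.1]]
d3 [860.7  98.2  94. ] side [[181.6 219.8]]
tray bar [435. 223.  24.] side [[359.5 316.8]]
tray o [569.1 237.8   0. ] side [[293.8 318. ]]
tray c1 [622.8 344.4  22. ] side [[253.1 356.4]]
tray c2 [515.5 131.3  22. ] side [[327.9 274.8]]
```

```bash
cat >> h.py <<'E'
def tgt(jaw_deg, tilt=0):
    """tool x down, jaw (tool y) along world azimuth jaw_deg; tilt>0 leans the wrist toward the robot side (-x) about world y-ish axis"""
    a=np.radians(jaw_deg); y=np.array([np.cos(a),np.sin(a),0]); x=np.array([0,0,-1.]); z=np.cross(x,y)
    return np.column_stack([x,y,z])
def cur():
    s=robot.observe(); q=s['tcp_rot']; return np.array(s['tool_pos']), R.from_quat([q[1],q[2],q[3],q[0]])
def delta(p,M):
    P,Q=cur(); rv=(R.from_matrix(M)*Q.inv()).as_rotvec(degrees=True)
    print('shift mm',np.round(np.array(p)-P,1),'turn deg',np.round(rv,2))
def tilted(jaw_deg,axis,ang): return R.from_rotvec(np.radians(ang)*np.array(axis)).as_matrix()@tgt(jaw_deg)
E
python3 - <<'E'
from h import *
P,Q=cur(); print(Q.as_matrix().round(3))
for j in(1.75,181.75): delta([456.8,-218,220],tgt(j))
E
```

```text
[[-0.     0.343  0.939]
 [-0.001  0.939 -0.343]
 [-1.    -0.001 -0.   ]]
shift mm [ 242.8 -804.9  -10.7] turn deg [ 3.000e-02 -6.000e-02 -6.821e+01]
shift mm [ 242.8 -804.9  -10.7] turn deg [7.0000e-02 4.0000e-02 1.1179e+02]
```

```bash
python3 -m handwheel '[[[0.5,0.1,-0.3,0,0,0,-40],[0.5,0.1,-0.3,0,0,0,-40],[0.5,0.15,-0.3,0,0,0,-40],[0.5,0.15,-0.3,0,0,0,-40],[0.5,0.15,-0.3,0,0,0,-40],[0.5,0.15,-0.3,0,0,0,-40],[0.5,0.15,-0.3,0,0,0,-40],[0.5,0.15,-0.3,0,0,0,-40]]]'
python3 - <<'E'
from h import *
st(); delta([456.8,-218,150],tgt(1.75))
E
```

```text
t: 0.77
tool_pos: [362.7, 287.9, 230.7]
tcp_rot: [0.612, 0.353, 0.612, -0.354]
force: [1.8, 0.4, 0.8]
grip_width: 0.502
t 0.77 tcp [362.7 287.9 230.7] q [ 0.612  0.353  0.612 -0.354] F [1.8 0.4 0.8] g 0.502 j [0.54 0.27 1.73 0.   1.15 0.02]
shift mm [  94.1 -505.9  -80.7] turn deg [ 2.000e-02 -7.000e-02 -2.819e+01]
```

```bash
python3 -m handwheel '[[[0.5,0.094,-0.506,-0.03,0,0,-28.2],[0.5,0.094,-0.506,-0.03,0,0,-28.2],[0.5,0.094,-0.506,-0.03,0,0,-28.2],[0.5,0.094,-0.506,-0.03,0,0,-28.2],[0.5,0.094,-0.506,-0.03,0,0,-28.2],[0.5,0.094,-0.506,-0.03,0,0,-28.2],[0.5,0.094,-0.506,-0.03,0,0,-28.2],[0.5,0.094,-0.506,-0.03,0,0,-28.2]]]' 
python3 -m handwheel '[[[0.5,0.035,-0.19,-0.07,0,0,0],[0.5,0.035,-0.19,-0.07,0,0,0],[0.5,0.035,-0.19,-0.07,0,0,0],[0.5,0.035,-0.19,-0.07,0,0,0],[0.5,0.035,-0.19,-0.07,0,0,0],[0.5,0.035,-0.19,-0.07,0,0,0]]]'
python3 - <<'E'
from h import *
st(); delta([456.8,-218,61],tgt(1.75)); snap('side','s1'); snap('top','t1')
E
```

```text
t: 1.43
tool_pos: [422.9, -39.5, 211.3]
tcp_rot: [0.507, 0.492, 0.508, -0.493]
force: [1.0, 1.1, 1.1]
grip_width: 0.498
t: 1.93
tool_pos: [458.6, -235.2, 139.1]
tcp_rot: [0.507, 0.493, 0.507, -0.494]
force: [-1.8, 1.3, -0.4]
grip_width: 0.501
t 1.93 tcp [ 458.6 -235.2  139.1] q [ 0.507  0.493  0.507 -0.494] F [-1.8  1.3 -0.4] g 0.501 j [-0.59  0.46  1.72 -0.    0.96 -0.61]
shift mm [ -1.8  17.2 -78.1] turn deg [ 0.05 -0.08  0.2 ]
```

```bash
python3 -m handwheel '[[[0.5,-0.002,0.017,-0.02,0,0,0],[0.5,-0.002,0.017,-0.04,0,0,0],[0.5,-0.002,0.017,-0.06,0,0,0],[0.5,-0.002,0.017,-0.075,0,0,0],[0.5,-0.002,0.017,-0.078,0,0,0],[0.5,-0.002,0.017,-0.078,0,0,0]]]'
python3 - <<'E'
from h import *
st(); c=snap('side','s2'); i=c['image'][:,:,::-1]
cv2.imwrite('pics/s2z.png',cv2.resize(i[90:230,250:450],None,fx=4,fy=4,interpolation=cv2.INTER_CUBIC))
E
```

```text
t: 2.53
tool_pos: [455.0, -212.2, 62.2]
tcp_rot: [0.506, 0.492, 0.509, -0.493]
force: [-1.1, 0.5, 0.4]
grip_width: 0.504
t 2.53 tcp [ 455.  -212.2   62.2] q [ 0.506  0.492  0.509 -0.493] F [-1.1  0.5  0.4] g 0.504 j [-0.56  0.57  1.82 -0.    0.76 -0.58]
```

View pics/s2z.png

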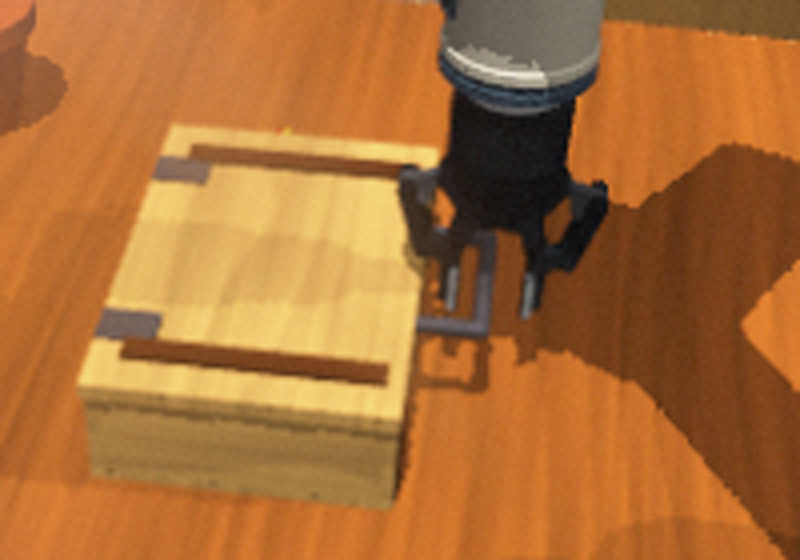

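The zoomed side view shows the fingers straddling the bar (zoomed pixels 450–530, 290). I'll close on it.

```bash
python3 -m handwheel '[[[1,0,0,0,0,0,0],[1,0,0,0,0,0,0],[1,0,0,0,0,0,0],[1,0,0,0,0,0,0],[1,0,0,0,0,0,0]]]'
python3 - <<'E'
from h import *
s=st(); p=np.array(s['tool_pos'])
# bar rel hinge: r=240 along lid, 6 normal
def bar(f): return np.array([-240*np.cos(f)+6*np.sin(f), 240*np.sin(f)+6*np.cos(f)])
b0=bar(0)
for f in np.arange(0,1.51,0.1).tolist()+[1.45]:
    d=bar(f)-b0; print(round(f,2), 'dx %.1f dy %.1f dz %.1f'%(d[0]*np.cos(.0305),d[0]*np.sin(.0305),d[1]))
E
```

```text
t: 3.0
tool_pos: [458.9, -213.0, 64.4]
tcp_rot: [0.508, 0.494, 0.506, -0.492]
force: [21.3, 13.5, -0.3]
grip_width: 0.114
t 3.0 tcp [ 458.9 -213.    64.4] q [ 0.508  0.494  0.506 -0.492] F [21.3 13.5 -0.3] g 0.114 j [-0.55  0.57  1.81  0.    0.76 -0.58]
0.0 dx 0.0 dy 0.0 dz 0.0
0.1 dx 1.8 dy 0.1 dz 23.9
0.2 dx 6.0 dy 0.2 dz 47.6
0.3 dx 12.5 dy 0.4 dz 70.7
0.4 dx 21.3 dy 0.6 dz 93.0
0.5 dx 32.2 dy 1.0 dz 114.3
0.6 dx 45.3 dy 1.4 dz 134.5
0.7 dx 60.3 dy 1.8 dz 153.2
0.8 dx 77.1 dy 2.4 dz 170.3
0.9 dx 95.5 dy 2.9 dz 185.7
1.0 dx 115.3 dy 3.5 dz 199.2
1.1 dx 136.4 dy 4.2 dz 210.6
1.2 dx 158.6 dy 4.8 dz 219.9
1.3 dx 181.5 dy 5.5 dz 226.9
1.4 dx 205.0 dy 6.3 dz 231.5
1.5 dx 228.9 dy 7.0 dz 233.8
1.45 dx 216.9 dy 6.6 dz 233.0
```

```bash
python3 -m handwheel '[[[1,0,0,0.012,0,0,0],[1,0.002,0,0.024,0,0,0],[1,0.004,0,0.036,0,0,0],[1,0.006,0,0.048,0,0,0],[1,0.009,0,0.059,0,0,0],[1,0.0125,0,0.071,0,0,0],[1,0.0165,0.001,0.082,0,0,0],[1,0.0215,0.001,0.093,0,0,0]]]'
```

```text
t: 3.67
tool_pos: [480.0, -212.2, 158.5]
tcp_rot: [0.508, 0.493, 0.506, -0.492]
force: [-0.7, -1.2, -4.5]
grip_width: 0.113
```

```bash
python3 -m handwheel '[[[1,0.0053,0,0.0108,0,0,0],[1,0.011,0,0.0213,0,0,0],[1,0.0172,0,0.0316,0,0,0],[1,0.024,0.001,0.0415,0,0,0],[1,0.0313,0.001,0.051,0,0,0],[1,0.039,0.001,0.0602,0,0,0],[1,0.0472,0.001,0.069,0,0,0],[1,0.0558,0.002,0.0773,0,0,0]]]'
```

```text
t: 4.33
tool_pos: [534.1, -210.3, 236.9]
tcp_rot: [0.508, 0.492, 0.506, -0.493]
force: [-16.9, -6.1, 13.2]
grip_width: 0.114
```

```bash
python3 -m handwheel '[[[1,0.009,0,0.008,0,0,0],[1,0.0184,0,0.0154,0,0,0],[1,0.0281,0.001,0.0224,0,0,0],[1,0.0382,0.001,0.0289,0,0,0],[1,0.0486,0.001,0.035,0,0,0],[1,0.0593,0.002,0.0403,0,0,0],[1,0.0703,0.002,0.0452,0,0,0],[1,0.0815,0.002,0.0496,0,0,0]]]'
python3 -m handwheel '[[[1,0.0115,0,0.004,0,0,0],[1,0.023,0.001,0.007,0,0,0],[1,0.0345,0.001,0.0095,0,0,0],[1,0.0465,0.001,0.0117,0,0,0],[1,0.0583,0.002,0.0131,0,0,0],[1,0.0603,0.002,0.0134,0,0,0],[1,0.0603,0.002,0.0134,0,0,0]]]'
```

```text
t: 5.0
tool_pos: [615.2, -207.9, 287.7]
tcp_rot: [0.507, 0.492, 0.507, -0.493]
force: [-5.5, 4.1, 4.8]
grip_width: 0.122
t: 5.58
tool_pos: [676.1, -206.2, 303.0]
tcp_rot: [0.508, 0.493, 0.506, -0.493]
force: [-2.4, -1.1, 10.1]
grip_width: 0.108
```

```bash
python3 -m handwheel '[[[0.5,0,0,0,0,0,0],[0.5,0,0,0,0,0,0],[0.5,0,0,0,0,0,0],[0.5,0,0,0.03,0,0,0],[0.5,0,0,0.06,0,0,0],[0.5,0,0,0.09,0,0,0],[0.5,-0.04,0,0.1,0,0,0],[0.5,-0.08,0,0.1,0,0,0]]]'
python3 -m handwheel '[[[0.5,-0.04,0,0,0,0,0],[0.5,-0.08,0,0,0,0,0],[0.5,-0.12,0,0,0,0,0],[0.5,-0.16,0,0,0,0,0],[0.5,-0.16,0,0,0,0,0]]]'
python3 - <<'E'
from h import *
st(); snap('side','s3'); snap('top','t3')
E
```

```text
t: 6.25
tool_pos: [597.2, -206.6, 405.5]
tcp_rot: [0.51, 0.493, 0.504, -0.492]
force: [-0.4, -0.3, 0.4]
grip_width: 0.499
t: 6.67
tool_pos: [431.3, -205.6, 406.1]
tcp_rot: [0.51, 0.493, 0.504, -0.493]
force: [2.4, -0.4, 1.4]
grip_width: 0.501
t 6.67 tcp [ 431.3 -205.6  406.1] q [ 0.51   0.493  0.504 -0.493] F [ 2.4 -0.4  1.4] g 0.501 j [-0.57  0.14  1.4  -0.    1.59 -0.6 ]
```

View pics/s3.png

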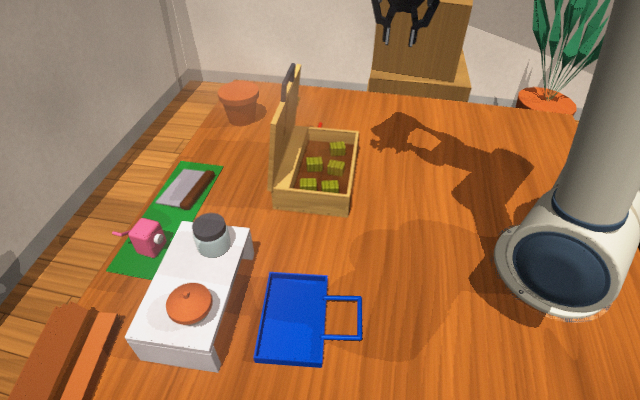

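View pics/t3.png

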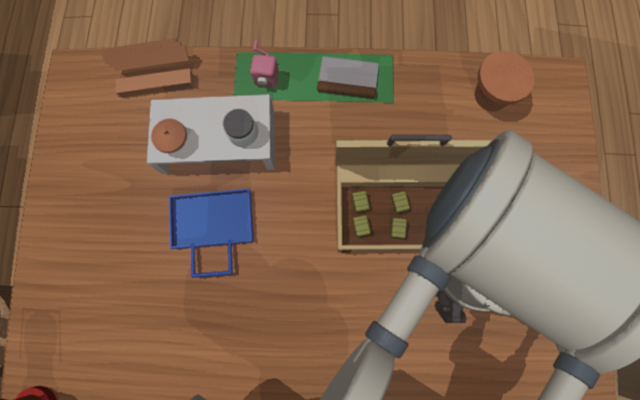

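The lid stands open by itself and five cubes are visible in side pixels (308–340, 145–190). Next is the peg, approached with the wrist tilted toward the robot.

```bash
python3 - <<'E'
from h import *
M=R.from_euler('y',-20,degrees=True).as_matrix()@tgt(1.75)
delta([575,-406,200],M); delta([617,-406,84],M);delta([639.5,-406,20.5],M)
E
python3 -m handwheel '[[[0.55,0.04,-0.04,-0.02,0,-7,0],[0.55,0.08,-0.08,-0.05,0,-14,0],[0.55,0.11,-0.12,-0.09,0,-20,0],[0.55,0.14,-0.16,-0.12,0,-20,0],[0.55,0.14,-0.19,-0.16,0,-20,0],[0.55,0.14,-0.2,-0.2,0,-20,0],[0.55,0.14,-0.2,-0.2,0,-20,0]]]'
python3 - <<'E'
from h import *
M=R.from_euler('y',-20,degrees=True).as_matrix()@tgt(1.75)
delta([617,-406,84],M);delta([639.5,-406,20.5],M)
E
```

```text
shift mm [ 138.9 -199.5 -206.3] turn deg [  0.31 -19.56   0.21]
shift mm [ 180.9 -199.5 -322.3] turn deg [  0.31 -19.56   0.21]
shift mm [ 203.4 -199.5 -385.8] turn deg [  0.31 -19.56   0.21]
t: 7.35
tool_pos: [570.0, -390.1, 231.1]
tcp_rot: [0.59, 0.571, 0.407, -0.399]
force: [0.8, -0.7, 0.1]
grip_width: 0.453
shift mm [  47.   -15.9 -147.1] turn deg [0.29 0.48 0.25]
shift mm [  69.5  -15.9 -210.6] turn deg [0.29 0.48 0.25]
```

```bash
python3 -m handwheel '[[[0.55,0.01,-0.016,-0.035,0,0,0],[0.55,0.02,-0.016,-0.07,0,0,0],[0.55,0.03,-0.016,-0.1,0,0,0],[0.55,0.04,-0.016,-0.125,0,0,0],[0.55,0.046,-0.016,-0.14,0,0,0],[0.55,0.046,-0.016,-0.14,0,0,0]]]'
python3 - <<'E'
from h import *
st();snap('side','s4'); c=snap('top','t4'); 
i=c['image'][:,:,::-1]; cv2.imwrite('pics/t4z.png',cv2.resize(i[100:300,320:560],None,fx=3,fy=3,interpolation=cv2.INTER_CUBIC))
c=load('side0' if 0 else 's4'); i=c['image'][:,:,::-1]; cv2.imwrite('pics/s4z.png',cv2.resize(i[20:220,220:460],None,fx=3,fy=3,interpolation=cv2.INTER_CUBIC))
E
```

```text
t: 7.85
tool_pos: [616.4, -404.7, 87.0]
tcp_rot: [0.589, 0.572, 0.409, -0.399]
force: [-1.4, 1.2, -1.0]
grip_width: 0.451
t 7.85 tcp [ 616.4 -404.7   87. ] q [ 0.589  0.572  0.409 -0.399] F [-1.4  1.2 -1. ] g 0.451 j [-0.77  0.7   1.46  0.36  0.76 -1.03]
```

View pics/t4z.png

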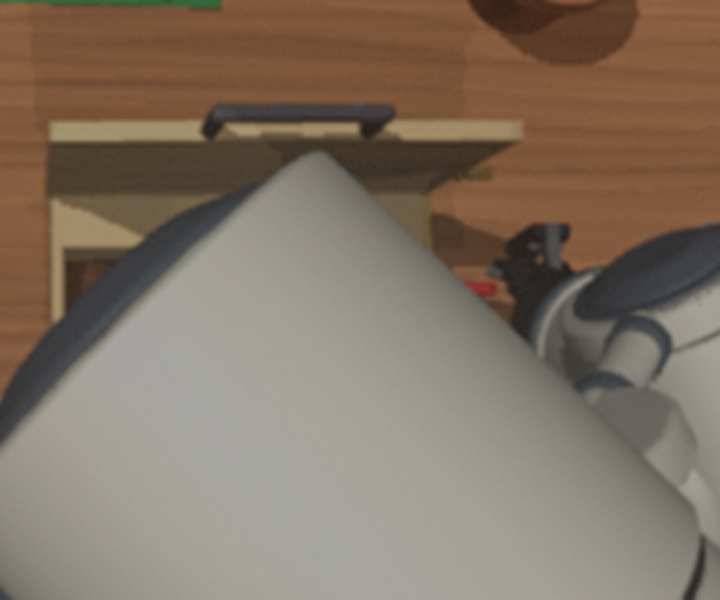

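View pics/s4z.png

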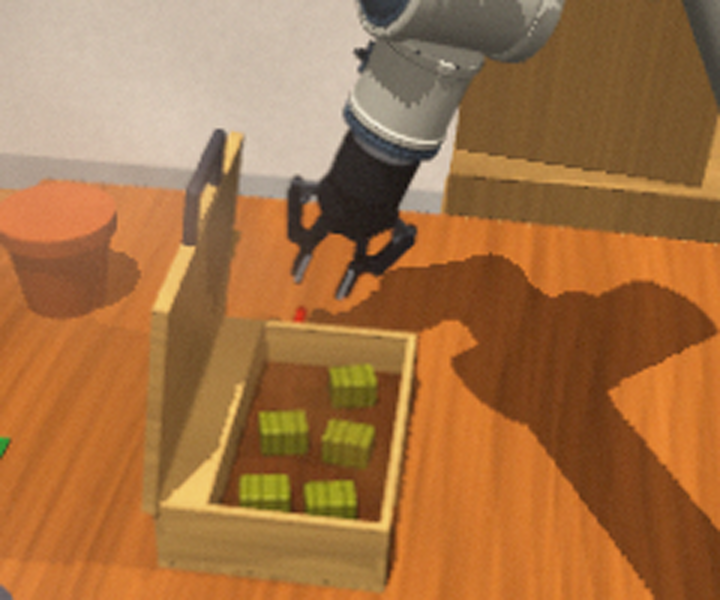

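```bash
python3 - <<'E'
from h import *
t=load('t4');s=load('s4')
print('top tip z38',onz(t,484.8,196.2,38), 'side',onz(s,319.7,124.5,38), 'red inner end top',onz(t,320+467/3,196.2,38))
print('pads in top',proj(t,[616.4,-404.7,87.0]),proj(s,[616.4,-404.7,87.0]))
# grip line
P,Q=cur(); print('tool x',Q.as_matrix()[:,0], proj(s,P-19*Q.as_matrix()[:,0]))
E
```

```text
top tip z38 [ 635.68340443 -424.63559746   38.        ] side [ 637.6052225  -429.46452824   38.        ] red inner end top [ 635.11396691 -402.16528039   38.        ]
pads in top [[484.24469871 199.46388149]] [[325.15897415 116.10314255]]
tool x [ 0.34994751 -0.0059762  -0.93675025] [[327.46480273 109.8372093 ]]
```

```bash
python3 -m handwheel '[[[0.55,0.006,-0.003,-0.016,0,0,0],[0.55,0.012,-0.003,-0.032,0,0,0],[0.55,0.018,-0.003,-0.047,0,0,0],[0.55,0.023,-0.003,-0.059,0,0,0],[0.55,0.026,-0.003,-0.0665,0,0,0],[0.55,0.026,-0.003,-0.0665,0,0,0],[0.55,0.026,-0.003,-0.0665,0,0,0]]]'
python3 - <<'E'
from h import *
st();c=snap('side','s5'); i=c['image'][:,:,::-1]; cv2.imwrite('pics/s5z.png',cv2.resize(i[60:190,250:400],None,fx=4,fy=4,interpolation=cv2.INTER_CUBIC))
E
```

```text
t: 8.53
tool_pos: [642.7, -409.3, 25.6]
tcp_rot: [0.591, 0.571, 0.407, -0.399]
force: [1.0, -0.7, 1.2]
grip_width: 0.45
t 8.53 tcp [ 642.7 -409.3   25.6] q [ 0.591  0.571  0.407 -0.399] F [ 1.  -0.7  1.2] g 0.45 j [-0.75  0.81  1.43  0.38  0.67 -1.05]
```

View pics/s5z.png

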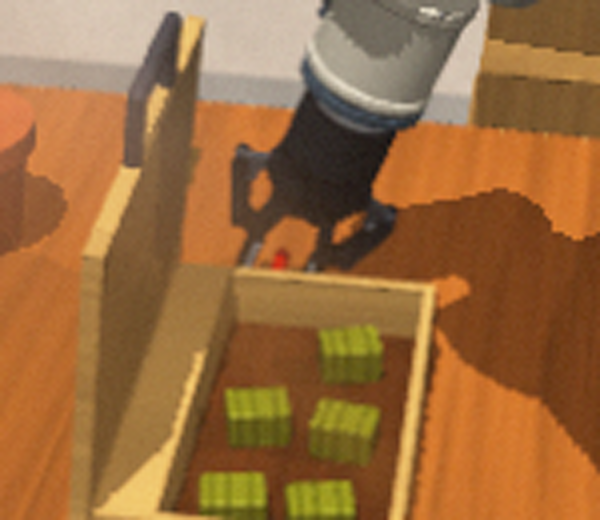

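The red peg (zoomed pixel 280,260) is between the pads. I'll go 4 mm lower and close.

```bash
python3 -m handwheel '[[[0.55,0.001,0.002,-0.005,0,0,0],[0.55,0.001,0.002,-0.005,0,0,0],[1,0.001,0.002,-0.005,0,0,0],[1,0.001,0.002,-0.005,0,0,0],[1,0.001,0.002,-0.005,0,0,0],[1,0.001,0.002,-0.005,0,0,0]]]'
python3 - <<'E'
from h import *
st()
def peg(f): a=f-np.radians(15); return 80*np.array([np.cos(a),np.sin(a)])
for f in np.linspace(0,.9,10): print(round(f,2),np.round(peg(f)-peg(0),1))
E
```

```text
t: 9.08
tool_pos: [644.3, -407.5, 21.4]
tcp_rot: [0.591, 0.571, 0.406, -0.399]
force: [4.9, 1.8, 0.8]
grip_width: 0.125
t 9.08 tcp [ 644.3 -407.5   21.4] q [ 0.591  0.571  0.406 -0.399] F [4.9 1.8 0.8] g 0.125 j [-0.75  0.81  1.43  0.39  0.66 -1.05]
0.0 [0. 0.]
0.1 [1.7 7.8]
0.2 [ 2.6 15.8]
0.3 [ 2.7 23.8]
0.4 [ 2.  31.7]
0.5 [ 0.5 39.6]
0.6 [-1.8 47.2]
0.7 [-4.8 54.7]
0.8 [-8.6 61.7]
0.9 [-13.   68.4]
```

```bash
python3 -m handwheel '[[[1,0.0017,0,0.008,0,0,0],[1,0.0026,0,0.016,0,0,0],[1,0.0027,0,0.024,0,0,0],[1,0.002,0,0.032,0,0,0],[1,0.0005,0,0.0395,0,0,0],[1,-0.002,0,0.047,0,0,0],[1,-0.005,0,0.0545,0,0,0],[1,-0.008,0,0.0605,0,0,0]]]'
python3 -m handwheel '[[[1,-0.003,0,0.004,0,0,0],[1,-0.005,0,0.008,0,0,0],[1,-0.005,0,0.009,0,0,0],[1,-0.005,0,0.009,0,0,0]]]'
```

```text
t: 9.75
tool_pos: [630.5, -407.0, 77.9]
tcp_rot: [0.588, 0.57, 0.41, -0.401]
force: [-8.1, -19.1, -65.9]
grip_width: 0.128
t: 10.08
tool_pos: [626.9, -407.3, 85.7]
tcp_rot: [0.588, 0.57, 0.41, -0.401]
force: [28.6, -6.8, -34.8]
grip_width: 0.117
```

```bash
python3 -m handwheel '[[[1,0.001,0,-0.001,0,0,0],[1,0.001,0,-0.001,0,0,0]]]'
python3 - <<'E'
from h import *
st();c=snap('side','s6'); i=c['image'][:,:,::-1]; cv2.imwrite('pics/s6z.png',cv2.resize(i[40:200,250:400],None,fx=3.7,fy=3.7,interpolation=cv2.INTER_CUBIC))
E
```

```text
t: 10.25
tool_pos: [628.0, -407.4, 84.2]
tcp_rot: [0.588, 0.57, 0.41, -0.401]
force: [-0.3, -1.9, -2.5]
grip_width: 0.118
t 10.25 tcp [ 628.  -407.4   84.2] q [ 0.588  0.57   0.41  -0.401] F [-0.3 -1.9 -2.5] g 0.118 j [-0.76  0.72  1.43  0.34  0.77 -1.01]
```

View pics/s6z.png

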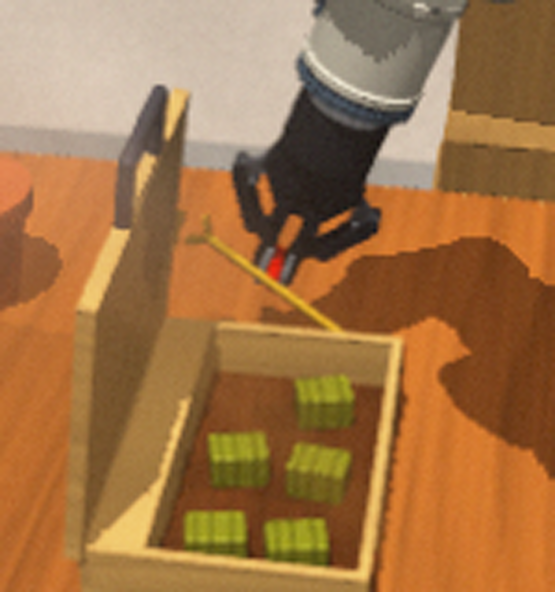

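The stay is at its stop, with the fork near zoomed pixel (205,235) and almost no residual force. I'll release the peg, then retreat and regrip the lid bar.

```bash
python3 -m handwheel '[[[0.55,0,0,0,0,0,0],[0.55,0,0,0,0,0,0],[0.55,0,-0.002,0,0,0,0],[0.55,-0.01,-0.005,0.027,0,0,0],[0.55,-0.02,-0.005,0.055,0,0,0],[0.55,-0.035,-0.005,0.095,0,0,0],[0.55,-0.045,-0.005,0.13,0,0,0],[0.55,-0.045,-0.005,0.17,0,6,0]]]'
python3 -m handwheel '[[[0.5,-0.01,0.02,0.04,0,5,0],[0.5,-0.01,0.05,0.07,0,10,0],[0.5,-0.01,0.08,0.1,0,15,0],[0.5,-0.01,0.11,0.13,0,16,0],[0.5,-0.01,0.14,0.15,0,16,0],[0.5,-0.01,0.17,0.15,0,16,0],[0.5,-0.01,0.2,0.15,0,16,0],[0.5,-0.01,0.2,0.15,0,16,0]]]'
python3 - <<'E'
from h import *
st();delta([676,-206,400],tgt(1.75)); c=snap('side','s7'); i=c['image'][:,:,::-1]; cv2.imwrite('pics/s7z.png',cv2.resize(i[20:220,220:460],None,fx=3,fy=3,interpolation=cv2.INTER_CUBIC))
E
```

```text
t: 10.97
tool_pos: [577.7, -411.0, 250.1]
tcp_rot: [0.566, 0.552, 0.439, -0.428]
force: [1.4, -1.3, -2.0]
grip_width: 0.45
t: 11.63
tool_pos: [567.7, -206.3, 401.6]
tcp_rot: [0.5, 0.487, 0.514, -0.499]
force: [0.7, -0.2, -1.0]
grip_width: 0.501
t 11.63 tcp [ 567.7 -206.3  401.6] q [ 0.5    0.487  0.514 -0.499] F [ 0.7 -0.2 -1. ] g 0.501 j [-0.44  0.37  1.1  -0.01  1.7  -0.47]
shift mm [108.3   0.3  -1.6] turn deg [-0.08 -1.48  0.11]
```

View pics/s7z.png

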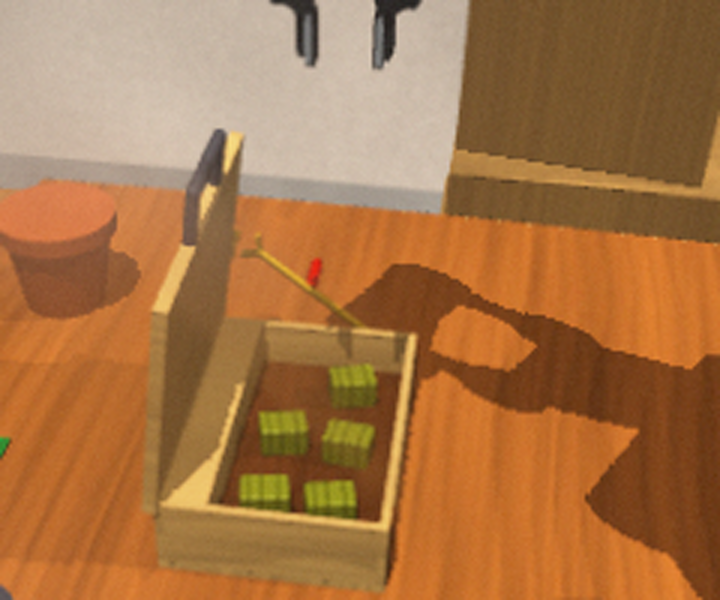

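The stay remains up and the lid hasn't moved, so I'll regrip the bar.

```bash
python3 -m handwheel '[[[0.5,0.036,0,0,0,-1.5,0],[0.5,0.072,0,0,0,-1.5,0],[0.5,0.1,0,0,0,-1.5,0],[0.5,0.108,0,-0.01,0,-1.5,0],[0.5,0.108,0,-0.03,0,-1.5,0],[0.5,0.108,0,-0.05,0,-1.5,0],[0.5,0.108,0,-0.06,0,-1.5,0],[0.5,0.108,0,-0.06,0,-1.5,0]]]'
python3 - <<'E'
from h import *
st();delta([676,-206,303],tgt(1.75)); c=snap('side','s8'); i=c['image'][:,:,::-1]; cv2.imwrite('pics/s8z.png',cv2.resize(i[0:200,220:420],None,fx=3,fy=3,interpolation=cv2.INTER_CUBIC))
E
```

```text
t: 12.35
tool_pos: [674.4, -208.9, 338.4]
tcp_rot: [0.505, 0.493, 0.508, -0.494]
force: [-0.8, 0.2, 0.1]
grip_width: 0.503
t 12.35 tcp [ 674.4 -208.9  338.4] q [ 0.505  0.493  0.508 -0.494] F [-0.8  0.2  0.1] g 0.503 j [-0.39  0.55  0.95  0.    1.65 -0.41]
shift mm [  1.6   2.9 -35.4] turn deg [-0.13 -0.25  0.18]
```

View pics/s8z.png

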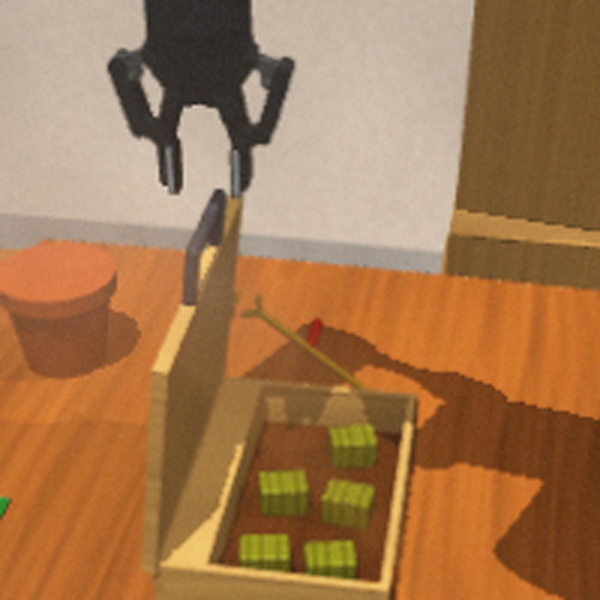

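```bash
python3 -m handwheel '[[[0.5,0.001,0.002,-0.015,0,0,0],[0.5,0.001,0.002,-0.03,0,0,0],[0.5,0.001,0.002,-0.035,0,0,0],[0.5,0.001,0.002,-0.035,0,0,0],[1,0.001,0.002,-0.035,0,0,0],[1,0.001,0.002,-0.035,0,0,0],[1,0.001,0.002,-0.035,0,0,0],[1,0.001,0.002,-0.035,0,0,0]]]'
python3 -m handwheel '[[[1,0,0,0,0,0,0]]]'
```

```text
t: 13.07
tool_pos: [676.4, -207.3, 307.1]
tcp_rot: [0.507, 0.493, 0.507, -0.493]
force: [-1.1, -0.0, 6.3]
grip_width: 0.107
t: 13.15
tool_pos: [676.3, -207.3, 307.3]
tcp_rot: [0.507, 0.493, 0.507, -0.493]
force: [1.8, -0.6, -18.1]
grip_width: 0.111
```

```bash
python3 -m handwheel '[[[1,-0.006,0,-0.0005,0,0,0],[1,-0.012,0,-0.0015,0,0,0],[1,-0.018,0,-0.0025,0,0,0],[1,-0.024,0,-0.0036,0,0,0],[1,-0.03,0,-0.005,0,0,0],[1,-0.0355,0,-0.006,0,0,0],[1,-0.041,-0.001,-0.0078,0,0,0],[1,-0.047,-0.001,-0.0095,0,0,0]]]'
python3 -m handwheel '[[[1,-0.004,0,-0.0013,0,0,0],[1,-0.008,0,-0.0026,0,0,0],[1,-0.01,0,-0.0035,0,0,0],[1,-0.01,0,-0.0035,0,0,0]]]'
```

```text
t: 13.82
tool_pos: [629.0, -208.8, 298.7]
tcp_rot: [0.507, 0.493, 0.506, -0.493]
force: [2.0, -4.5, -2.5]
grip_width: 0.109
t: 14.15
tool_pos: [618.3, -209.1, 295.2]
tcp_rot: [0.507, 0.493, 0.506, -0.493]
force: [2.8, -4.4, -4.9]
grip_width: 0.107
```

```bash
python3 -m handwheel '[[[1,-0.002,0,-0.0007,0,0,0],[1,-0.004,0,-0.0014,0,0,0],[1,-0.004,0,-0.0014,0,0,0]]]'
python3 - <<'E'
from h import *
st(); c=snap('side','s9'); i=c['image'][:,:,::-1]; cv2.imwrite('pics/s9z.png',cv2.resize(i[0:200,220:420],None,fx=3,fy=3,interpolation=cv2.INTER_CUBIC))
E
```

```text
t: 14.4
tool_pos: [614.0, -209.2, 294.1]
tcp_rot: [0.508, 0.494, 0.506, -0.493]
force: [2.8, -2.3, -1.7]
grip_width: 0.109
t 14.4 tcp [ 614.  -209.2  294.1] q [ 0.508  0.494  0.506 -0.493] F [ 2.8 -2.3 -1.7] g 0.109 j [-0.42  0.48  1.2  -0.    1.46 -0.45]
```

View pics/s9z.png

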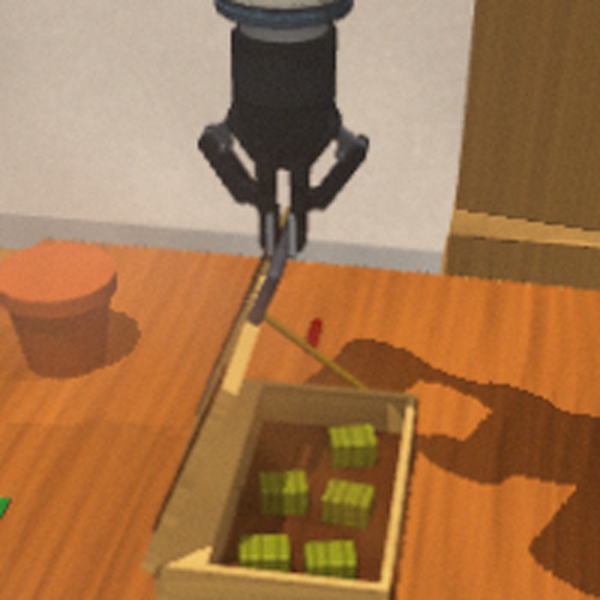

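```bash
python3 -m handwheel '[[[1,-0.0025,0,-0.001,0,0,0],[1,-0.0025,0,-0.001,0,0,0]]]'
python3 -m handwheel '[[[1,-0.0025,0,-0.001,0,0,0],[1,-0.0025,0,-0.001,0,0,0]]]'
```

```text
t: 14.62
tool_pos: [612.5, -209.2, 293.6]
tcp_rot: [0.508, 0.494, 0.505, -0.492]
force: [11.1, -1.5, -4.3]
grip_width: 0.105
t: 14.78
tool_pos: [611.7, -209.2, 293.3]
tcp_rot: [0.51, 0.495, 0.504, -0.491]
force: [14.2, -1.4, -3.3]
grip_width: 0.108
```

Resistance rose to 14 N at about 1.18 rad, so the pin is in the fork. I'll release, back off and check.

```bash
python3 -m handwheel '[[[0.5,0,0,0,0,0,0],[0.5,0,0,0,0,0,0],[0.5,0,0,0,0,0,0],[0.5,0,0,0.03,0,0,0],[0.5,0,0,0.06,0,0,0],[0.5,0,0,0.09,0,0,0],[0.5,-0.04,0.02,0.09,0,0,0],[0.5,-0.08,0.04,0.09,0,0,0]]]'
python3 -m handwheel '[[[0.5,-0.04,0.03,0,0,0,0],[0.5,-0.08,0.06,0,0,0,0],[0.5,-0.12,0.09,0,0,0,0],[0.5,-0.14,0.12,0,0,0,0],[0.5,-0.14,0.16,0,0,0,0],[0.5,-0.14,0.2,0,0,0,0],[0.5,-0.14,0.24,0,0,0,0],[0.5,-0.14,0.24,0,0,0,0]]]'
python3 - <<'E'
from h import *
st(); c=snap('side','s10'); i=c['image'][:,:,::-1]; cv2.imwrite('pics/s10z.png',cv2.resize(i[40:240,220:420],None,fx=3,fy=3,interpolation=cv2.INTER_CUBIC))
c=snap('top','t10'); i=c['image'][:,:,::-1]; cv2.imwrite('pics/t10z.png',cv2.resize(i[120:270,320:520],None,fx=4,fy=4,interpolation=cv2.INTER_CUBIC))
E
```

```text
t: 15.45
tool_pos: [538.0, -172.5, 384.8]
tcp_rot: [0.511, 0.496, 0.502, -0.491]
force: [-1.4, 0.6, -0.2]
grip_width: 0.503
t: 16.12
tool_pos: [396.5, 72.0, 385.1]
tcp_rot: [0.512, 0.495, 0.503, -0.49]
force: [0.4, -0.7, -0.2]
grip_width: 0.501
t 16.12 tcp [396.5  72.  385.1] q [ 0.512  0.495  0.503 -0.49 ] F [ 0.4 -0.7 -0.2] g 0.501 j [ 0.03  0.02  1.59 -0.    1.52  0.  ]
```

View pics/s10z.png

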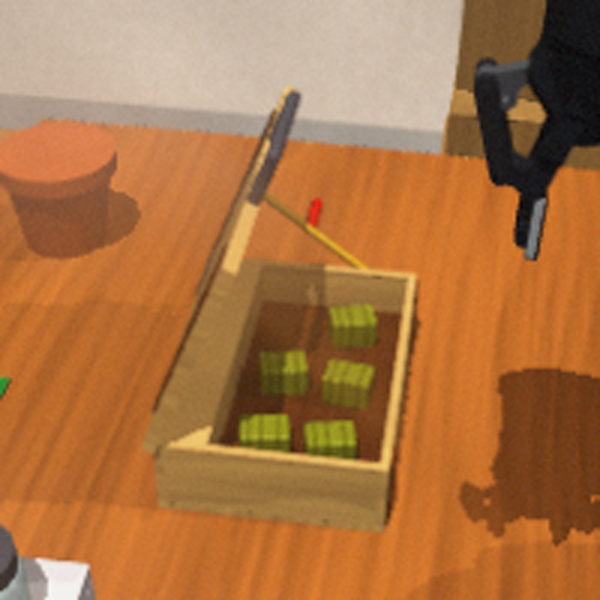

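View pics/t10z.png

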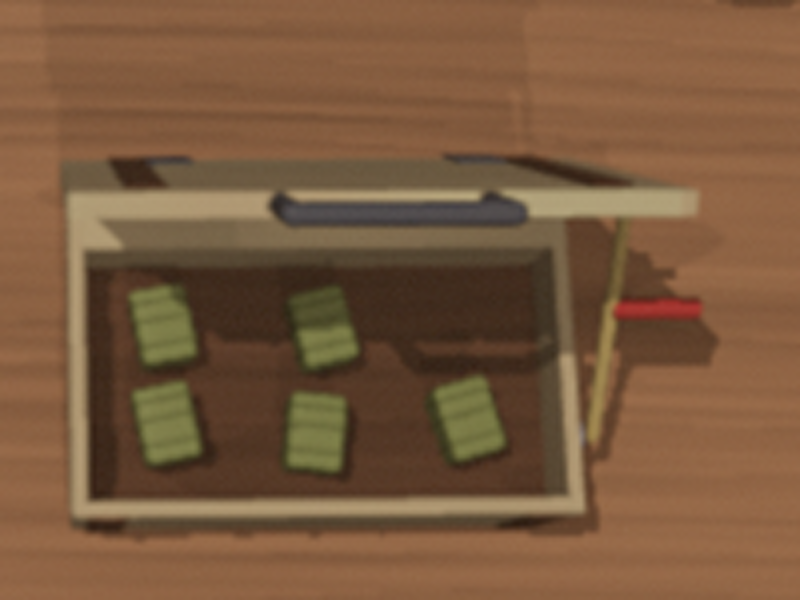

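The lid stands propped on the stay, with the pin in the fork at top zoomed pixel (625,215). All five cubes are clear, at zoomed pixels (162,326), (324,328), (167,424), (317,432) and (468,420). Next I'll measure their positions.

```bash
cat > cubes.py <<'E'
from h import *
def cubes(fn, zt=60, roi=(180,290,320,480)):
    c=load(fn); im=c['image']; hsv=cv2.cvtColor(im,cv2.COLOR_RGB2HSV)
    m=((hsv[:,:,0]>24)&(hsv[:,:,0]<40)&(hsv[:,:,1]>95)&(hsv[:,:,2]>55)).astype(np.uint8)
    mm=np.zeros_like(m); a,b,d,e=roi; mm[a:b,d:e]=m[a:b,d:e]
    n,l,s,ce=cv2.connectedComponentsWithStats(mm)
    out=[]
    for k in range(1,n):
        if s[k,4]<60: continue
        ys,xs=np.nonzero(l==k); P=np.array([onz(c,x,y,zt)[:2] for x,y in zip(xs,ys)],np.float32)
        (cx,cy),(w,h),ang=cv2.minAreaRect(P)
        if w<h: w,h,ang=h,w,ang+90
        ang=(ang+90)%180-90
        out.append((cx,cy,w,h,ang)); print(np.round(out[-1],1),'area',s[k,4],'px',ce[k].round(1))
    return out
E
python3 - <<'E'
from cubes import *
cubes('t10')
c=load('t10')
z=lambda x,y:((x+.5)/4-.5+320,(y+.5)/4-.5+120)
for n,p in dict(FLout=(75,518),FRout=(584,510),FLin=(88,500),FRin=(568,496),Lbarend=(275,212),Rbarend=(527,212)).items(): print(n, onz(c,*z(*p),74).round(1))
E
```

```text
[ 611.8 -122.6   46.5   33.1   11.4] area 265 px [360.3 201.1]
[ 612.1 -215.    45.2   35.    16.2] area 268 px [400.2 202. ]
[ 554.2 -125.1   45.4   33.1   14.3] area 276 px [361.2 225.4]
[ 560.5 -298.3   44.2   36.8   17.2] area 290 px [436.2 224.4]
[ 551.2 -211.    45.6   33.6   -6.5] area 280 px [398.4 227.7]
FLout [497.  -73.1  74. ]
FRout [ 507.6 -361.5   74. ]
FLin [507.3 -80.2  74. ]
FRin [ 515.4 -352.5   74. ]
Lbarend [ 677.9 -186.2   74. ]
Rbarend [ 681.8 -334.3   74. ]
```

```bash
cat >> h.py <<'E'
def lean(jaw,t):
    a=np.radians(jaw); return R.from_rotvec(np.radians(t)*np.array([np.cos(a),np.sin(a),0])).as_matrix()@tgt(jaw)
def plan(cx,cy,z,jaw,t,back=110,fwd=5):
    M=lean(jaw,t); x=M[:,0]; h=x.copy(); h[2]=0; h/= (np.linalg.norm(h)+1e-9)
    p=np.array([cx,cy,z])+ (fwd*h if t else 0)
    print('target',p.round(1)); print('PRE',end=' ');delta(p-back*x,M); print('GRASP',end=' ');delta(p,M); print('axis per 10mm',(x*10).round(2))
E
python3 - <<'E'
from h import *
plan(611.5,-123,38,-78,25)
E
```

```text
target [ 616.4 -122.    38. ]
PRE shift mm [ 173.6 -201.  -247.2] turn deg [ 22.04 -16.24 -78.21]
GRASP shift mm [ 219.1 -191.4 -346.9] turn deg [ 22.04 -16.24 -78.21]
axis per 10mm [ 4.13  0.88 -9.06]
```

```bash
python3 -m handwheel '[[[0.4,0.12,-0.15,-0.12,22,-16.2,-78.2],[0.4,0.12,-0.15,-0.12,22,-16.2,-78.2],[0.4,0.12,-0.15,-0.12,22,-16.2,-78.2],[0.4,0.12,-0.15,-0.12,22,-16.2,-78.2],[0.4,0.12,-0.15,-0.12,22,-16.2,-78.2],[0.4,0.12,-0.15,-0.12,22,-16.2,-78.2],[0.4,0.12,-0.15,-0.12,22,-16.2,-78.2],[0.4,0.12,-0.15,-0.12,22,-16.2,-78.2]]]'
python3 - <<'E'
from h import *
plan(611.5,-123,38,-78,25);st()
E
```

```text
t: 16.88
tool_pos: [517.0, -83.1, 263.7]
tcp_rot: [0.207, 0.774, 0.228, -0.552]
force: [0.7, -0.2, 0.1]
grip_width: 0.599
target [ 616.4 -122.    38. ]
PRE shift mm [  53.9  -48.5 -126. ] turn deg [  6.59  -5.09 -23.43]
GRASP shift mm [  99.4  -38.8 -225.7] turn deg [  6.59  -5.09 -23.43]
axis per 10mm [ 4.13  0.88 -9.06]
t 16.88 tcp [517.  -83.1 263.7] q [ 0.207  0.774  0.228 -0.552] F [ 0.7 -0.2  0.1] g 0.599 j [-0.42  0.21  1.75  0.28  0.98  0.38]
```

```bash
python3 -m handwheel '[[[0.4,0.02,-0.02,-0.04,6.6,-5.1,-23.4],[0.4,0.04,-0.04,-0.08,6.6,-5.1,-23.4],[0.4,0.054,-0.0485,-0.12,6.6,-5.1,-23.4],[0.4,0.054,-0.0485,-0.126,6.6,-5.1,-23.4],[0.4,0.054,-0.0485,-0.126,6.6,-5.1,-23.4],[0.4,0.054,-0.0485,-0.126,6.6,-5.1,-23.4]]]'
python3 - <<'E'
from h import *
plan(611.5,-123,38,-78,25);snap('side','s11'); c=load('s11'); i=c['image'][:,:,::-1]; cv2.imwrite('pics/s11z.png',cv2.resize(i[20:220,220:420],None,fx=3,fy=3,interpolation=cv2.INTER_CUBIC))
c=snap('top','t11');i=c['image'][:,:,::-1]; cv2.imwrite('pics/t11z.png',cv2.resize(i[120:270,320:520],None,fx=4,fy=4,interpolation=cv2.INTER_CUBIC))
E
```

```text
t: 17.38
tool_pos: [569.9, -132.2, 136.9]
tcp_rot: [0.056, 0.838, 0.089, -0.535]
force: [-0.4, 0.4, 0.4]
grip_width: 0.599
target [ 616.4 -122.    38. ]
PRE shift mm [1.  0.6 0.8] turn deg [-0.05 -0.16 -0.1 ]
GRASP shift mm [ 46.5  10.3 -98.9] turn deg [-0.05 -0.16 -0.1 ]
axis per 10mm [ 4.13  0.88 -9.06]
```

View pics/s11z.png

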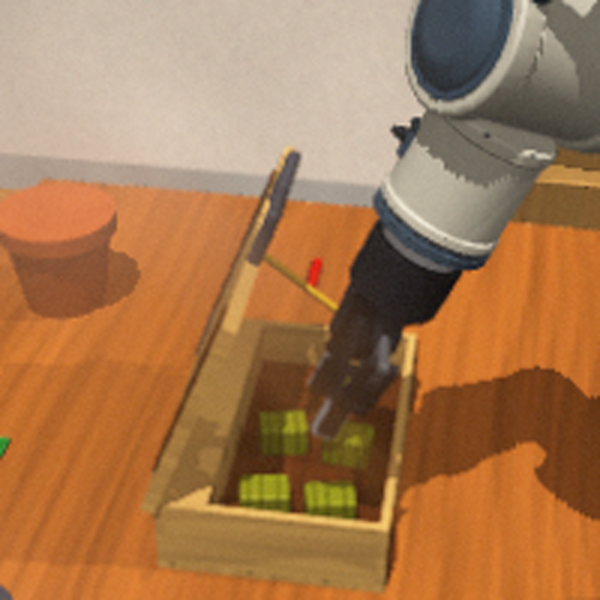

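View pics/t11z.png

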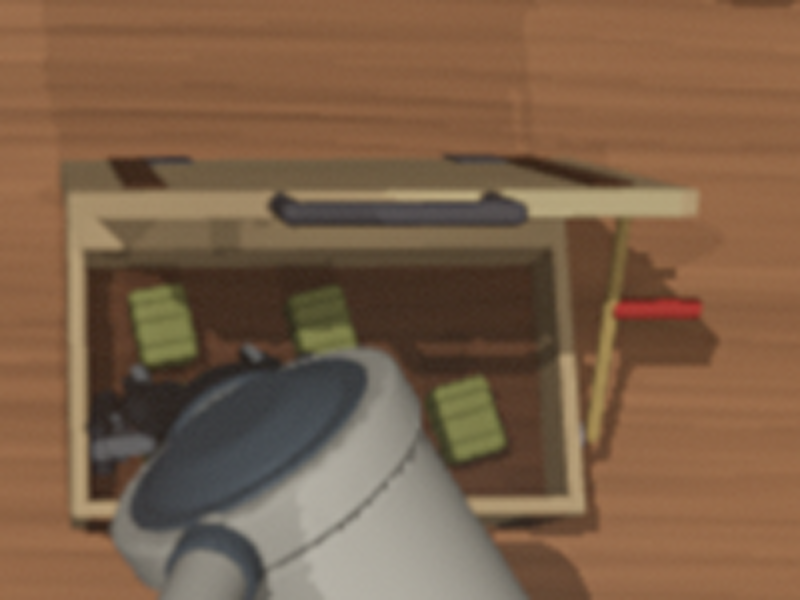

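The gripper is aimed at the rear-left cube and well clear of the lid. Descending.

```bash
python3 -m handwheel '[[[0.4,0.014,0.003,-0.03,0,0,0],[0.4,0.028,0.006,-0.06,0,0,0],[0.4,0.04,0.009,-0.085,0,0,0],[0.4,0.046,0.01,-0.098,0,0,0],[0.4,0.0465,0.0103,-0.099,0,0,0],[0.4,0.0465,0.0103,-0.099,0,0,0]]]'
python3 -m handwheel '[[[1,0,0,0,0,0,0],[1,0,0,0,0,0,0],[1,0,0,0,0,0,0],[1,0,0,0,0,0,0],[1,0,0,0,0,0,0]]]'
```

```text
t: 17.98
tool_pos: [618.3, -121.6, 41.6]
tcp_rot: [0.058, 0.839, 0.09, -0.533]
force: [-0.9, -0.6, 0.5]
grip_width: 0.601
t: 18.4
tool_pos: [618.8, -122.0, 44.1]
tcp_rot: [0.059, 0.84, 0.089, -0.532]
force: [-5.8, 1.9, 13.8]
grip_width: 0.359
```

```bash
python3 -m handwheel '[[[1,-0.012,-0.003,0.027,0,0,0],[1,-0.028,-0.006,0.06,0,0,0],[1,-0.044,-0.01,0.095,0,0,0],[1,-0.05,-0.01,0.13,0,0,0],[1,-0.055,0.02,0.16,0,0,0],[1,-0.06,0.06,0.16,0,0,0],[1,-0.06,0.1,0.16,0,0,-3],[1,-0.06,0.14,0.16,0,0,-6]]]'
python3 - <<'E'
from h import *
st()
th=np.radians(6.3); o=np.array([569.1,237.8])
def slot(x,y): return o+np.array([[np.cos(th),-np.sin(th)],[np.sin(th),np.cos(th)]])@[x,y]
for s in [(25,56),(25,0),(25,-56),(-25,56),(-25,0),(-25,-56)]: print(s,slot(*s).round(1))
p=slot(25,56); plan(p[0],p[1],21,-83.7,25,fwd=7)
E
```

```text
t: 19.07
tool_pos: [558.2, -0.8, 206.1]
tcp_rot: [0.036, 0.843, 0.052, -0.534]
force: [0.6, -0.5, -0.5]
grip_width: 0.356
t 19.07 tcp [558.2  -0.8 206.1] q [ 0.036  0.843  0.052 -0.534] F [ 0.6 -0.5 -0.5] g 0.356 j [-0.19  0.29  1.91  0.25  0.54  1.07]
(25, 56) [587.8 296.2]
(25, 0) [593.9 240.5]
(25, -56) [600.1 184.9]
(-25, 56) [538.1 290.7]
(-25, 0) [544.3 235.1]
(-25, -56) [550.4 179.4]
target [594.8 297.   21. ]
PRE shift mm [ -9.7 292.7 -85.4] turn deg [ 0.26  0.36 -1.02]
GRASP shift mm [  36.5  297.8 -185.1] turn deg [ 0.26  0.36 -1.02]
axis per 10mm [ 4.2   0.46 -9.06]
```

```bash
python3 -m handwheel '[[[1,0,0.042,-0.01,0,0,-1],[1,0,0.084,-0.02,0,0,-1],[1,-0.005,0.126,-0.03,0,0,-1],[1,-0.01,0.168,-0.04,0,0,-1],[1,-0.01,0.21,-0.05,0,0,-1],[1,-0.01,0.25,-0.06,0,0,-1],[1,-0.01,0.285,-0.07,0,0,-1],[1,-0.01,0.293,-0.085,0,0,-1]]]'
python3 - <<'E'
from h import *
st()
plan(587.8,296.2,21,-83.7,25,fwd=7)
E
```

```text
t: 19.73
tool_pos: [549.2, 297.0, 123.7]
tcp_rot: [0.031, 0.845, 0.047, -0.531]
force: [1.0, 0.2, -0.3]
grip_width: 0.359
t 19.73 tcp [549.2 297.  123.7] q [ 0.031  0.845  0.047 -0.531] F [ 1.   0.2 -0.3] g 0.359 j [ 0.49  0.51  1.82 -0.41  0.42  2.28]
target [594.8 297.   21. ]
PRE shift mm [-0.7 -5.1 -3. ] turn deg [ 0.12  0.7  -0.16]
GRASP shift mm [  45.5    0.  -102.7] turn deg [ 0.12  0.7  -0.16]
axis per 10mm [ 4.2   0.46 -9.06]
```

```bash
python3 -m handwheel '[[[1,0.016,0,-0.035,0,0,0],[1,0.03,0,-0.065,0,0,0],[1,0.041,0,-0.09,0,0,0],[1,0.0455,0,-0.099,0,0,0],[1,0.0455,0,-0.102,0,0,0],[1,0.0455,0,-0.102,0,0,0],[1,0.0455,0,-0.102,0,0,0]]]'
```

```text
t: 20.32
tool_pos: [594.8, 296.9, 23.5]
tcp_rot: [0.031, 0.846, 0.047, -0.531]
force: [0.6, -0.7, -0.1]
grip_width: 0.358
```

```bash
python3 -m handwheel '[[[1,0,0,-0.003,0,0,0],[1,0,0,-0.003,0,0,0],[0.5,0,0,-0.003,0,0,0],[0.5,0,0,-0.003,0,0,0],[0.5,0,0,-0.003,0,0,0],[0.5,-0.01,0,0.022,0,0,0],[0.5,-0.026,-0.003,0.055,0,0,0],[0.5,-0.04,-0.005,0.09,0,0,0]]]'
python3 -m handwheel '[[[0.4,-0.01,-0.04,0.03,0,0,0],[0.4,-0.01,-0.08,0.04,0,0,0],[0.4,-0.01,-0.12,0.04,0,0,0],[0.4,-0.01,-0.16,0.04,0,0,0],[0.4,-0.01,-0.2,0.04,0,0,0],[0.4,-0.01,-0.24,0.04,0,0,0],[0.4,-0.01,-0.28,0.04,0,0,0]]]'
python3 - <<'E'
from cubes import *
st(); c=snap('top','t12'); cubes('t12'); snap('side','s12'); cubes('t12',34,(180,260,150,270))
plan(611.5,-216,42,-74,25,fwd=6)
i=c['image'][:,:,::-1]; cv2.imwrite('pics/t12z.png',cv2.resize(i[120:290,160:520],None,fx=2.2,fy=2.2,interpolation=cv2.INTER_CUBIC))
E
```

```text
t: 20.98
tool_pos: [553.3, 291.5, 113.3]
tcp_rot: [0.032, 0.845, 0.047, -0.532]
force: [0.8, 0.1, 0.6]
grip_width: 0.501
t: 21.57
tool_pos: [543.4, 38.3, 153.5]
tcp_rot: [0.032, 0.845, 0.047, -0.532]
force: [0.3, -0.1, -0.2]
grip_width: 0.603
t 21.57 tcp [543.4  38.3 153.5] q [ 0.032  0.845  0.047 -0.532] F [ 0.3 -0.1 -0.2] g 0.603 j [-0.09  0.36  2.01  0.26  0.34  1.14]
[ 612.2 -214.9   45.1   34.4   17.6] area 268 px [400.1 201.9]
[ 560.5 -298.3   44.2   36.8   17.1] area 292 px [436.2 224.4]
[ 551.6 -128.1   45.3   33.4    7. ] area 278 px [362.5 226.7]
[ 551.5 -211.    44.7   34.7   -0.6] area 282 px [398.4 227.7]
target [ 617.3 -214.3   42. ]
PRE shift mm [  28.7 -262.8  -11.7] turn deg [0.16 0.65 9.69]
GRASP shift mm [  73.4 -250.  -111.4] turn deg [0.16 0.65 9.69]
axis per 10mm [ 4.06  1.16 -9.06]
```

View pics/t12z.png

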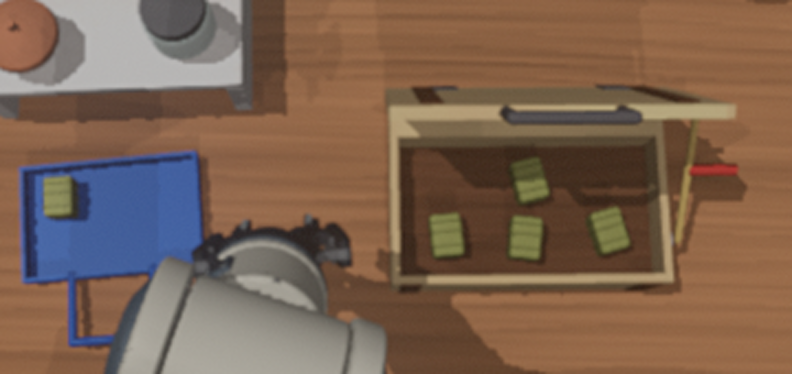

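Cube 1 sits in the tray's rear-left corner (zoomed pixel 58,197). Now the rear-middle cube.

```bash
python3 -m handwheel '[[[0.4,0,-0.04,0.01,0,0,4],[0.4,0,-0.08,0.01,0,0,9.7],[0.4,0,-0.12,0.01,0,0,9.7],[0.4,0.01,-0.16,0.01,0,0,9.7],[0.4,0.02,-0.2,0,0,0,9.7],[0.4,0.0287,-0.24,-0.01,0,0,9.7],[0.4,0.0287,-0.2628,-0.0117,0,0,9.7],[0.4,0.0287,-0.2628,-0.0117,0,0,9.7]]]'
python3 - <<'E'
from h import *
plan(611.5,-216,42,-74,25,fwd=6)
E
```

```text
t: 22.33
tool_pos: [572.7, -229.2, 141.5]
tcp_rot: [0.076, 0.838, 0.116, -0.527]
force: [1.6, 0.2, 0.6]
grip_width: 0.602
target [ 617.3 -214.3   42. ]
PRE shift mm [-0.1  2.   0.2] turn deg [0.11 0.66 0.02]
GRASP shift mm [ 44.6  14.8 -99.5] turn deg [0.11 0.66 0.02]
axis per 10mm [ 4.06  1.16 -9.06]
```

```bash
python3 -m handwheel '[[[0.4,0.014,0.006,-0.03,0,0,0],[0.4,0.028,0.01,-0.06,0,0,0],[0.4,0.039,0.013,-0.085,0,0,0],[0.4,0.0445,0.0148,-0.0985,0,0,0],[0.4,0.0446,0.0148,-0.0995,0,0,0],[0.4,0.0446,0.0148,-0.0995,0,0,0]]]'
python3 -m handwheel '[[[1,0,0,-0.001,0,0,0],[1,0,0,-0.001,0,0,0],[1,0,0,-0.001,0,0,0],[1,0,0,-0.001,0,0,0],[1,0,0,-0.001,0,0,0]]]'
python3 -m handwheel '[[[1,-0.012,-0.003,0.027,0,0,0],[1,-0.028,-0.006,0.06,0,0,0],[1,-0.044,-0.012,0.095,0,0,0],[1,-0.05,-0.01,0.13,0,0,0],[1,-0.055,0.02,0.16,0,0,-3],[1,-0.06,0.06,0.16,0,0,-9],[1,-0.06,0.1,0.16,0,0,-9.7],[1,-0.06,0.14,0.16,0,0,-9.7]]]'
python3 - <<'E'
from h import *
plan(593.9,240.5,20,-83.7,25,fwd=7)
E
```

```text
t: 22.83
tool_pos: [617.1, -213.5, 41.4]
tcp_rot: [0.076, 0.838, 0.117, -0.528]
force: [0.5, -0.5, 0.5]
grip_width: 0.602
t: 23.25
tool_pos: [617.2, -213.8, 41.7]
tcp_rot: [0.076, 0.838, 0.117, -0.527]
force: [-3.5, 1.1, 9.6]
grip_width: 0.36
t: 23.92
tool_pos: [556.5, -75.8, 203.3]
tcp_rot: [0.03, 0.846, 0.044, -0.531]
force: [1.5, 0.3, -0.3]
grip_width: 0.359
target [600.9 241.3  20. ]
PRE shift mm [ -1.9 312.  -83.6] turn deg [0.22 0.78 0.22]
GRASP shift mm [  44.4  317.1 -183.3] turn deg [0.22 0.78 0.22]
axis per 10mm [ 4.2   0.46 -9.06]
```

```bash
python3 -m handwheel '[[[1,0,0.042,-0.01,0,0,0],[1,0,0.084,-0.02,0,0,0],[1,0,0.126,-0.03,0,0,0],[1,0,0.168,-0.04,0,0,0],[1,0,0.21,-0.05,0,0,0],[1,0,0.25,-0.06,0,0,0],[1,-0.002,0.29,-0.07,0,0,0],[1,-0.002,0.312,-0.0836,0,0,0]]]'
python3 - <<'E'
from h import *
plan(593.9,240.5,18,-83.7,25,fwd=7)
E
```

```text
t: 24.58
tool_pos: [555.0, 233.5, 123.2]
tcp_rot: [0.03, 0.847, 0.044, -0.529]
force: [0.9, -0.6, -0.2]
grip_width: 0.359
target [600.9 241.3  18. ]
PRE shift mm [-0.4  2.7 -5.5] turn deg [0.15 0.97 0.23]
GRASP shift mm [  45.8    7.8 -105.2] turn deg [0.15 0.97 0.23]
axis per 10mm [ 4.2   0.46 -9.06]
```

```bash
python3 -m handwheel '[[[1,0.002,0.004,-0.015,0,0,0],[1,0.017,0.005,-0.045,0,0,0],[1,0.033,0.0065,-0.075,0,0,0],[1,0.042,0.0078,-0.095,0,0,0],[1,0.0458,0.0078,-0.103,0,0,0],[1,0.0458,0.0078,-0.105,0,0,0],[1,0.0458,0.0078,-0.105,0,0,0]]]'
python3 -m handwheel '[[[1,0,0,0,0,0,0],[0.5,0,0,0,0,0,0],[0.5,0,0,0,0,0,0],[0.5,0,0,0,0,0,0],[0.5,-0.01,0,0.025,0,0,0],[0.5,-0.026,-0.003,0.058,0,0,0],[0.5,-0.04,-0.005,0.093,0,0,0],[0.45,-0.04,-0.045,0.12,0,0,0]]]'
python3 -m handwheel '[[[0.4,-0.01,-0.04,0.03,0,0,0],[0.4,-0.01,-0.08,0.03,0,0,0],[0.4,-0.01,-0.12,0.03,0,0,0],[0.4,-0.01,-0.16,0.03,0,0,0],[0.4,-0.01,-0.2,0.03,0,0,0]]]'
python3 - <<'E'
from cubes import *
st(); c=snap('top','t13'); cubes('t13'); 
i=c['image'][:,:,::-1]; cv2.imwrite('pics/t13z.png',cv2.resize(i[120:290,160:520],None,fx=2.2,fy=2.2,interpolation=cv2.INTER_CUBIC))
E
```

```text
t: 25.17
tool_pos: [600.7, 241.0, 18.1]
tcp_rot: [0.03, 0.847, 0.043, -0.53]
force: [-0.5, -0.1, -0.3]
grip_width: 0.361
t: 25.83
tool_pos: [559.1, 206.1, 136.7]
tcp_rot: [0.03, 0.847, 0.046, -0.529]
force: [1.4, -0.7, 0.6]
grip_width: 0.551
t: 26.25
tool_pos: [549.0, 26.4, 167.6]
tcp_rot: [0.031, 0.847, 0.046, -0.528]
force: [0.4, -0.3, 0.2]
grip_width: 0.601
t 26.25 tcp [549.   26.4 167.6] q [ 0.031  0.847  0.046 -0.528] F [ 0.4 -0.3  0.2] g 0.601 j [-0.12  0.34  1.99  0.27  0.38  1.11]
[ 560.5 -298.3   44.2   36.8   17.2] area 291 px [436.2 224.4]
[ 551.5 -128.3   45.6   33.     7.4] area 278 px [362.7 226.7]
[ 551.2 -210.9   45.6   33.9   -6.2] area 283 px [398.4 227.7]
```

View pics/t13z.png

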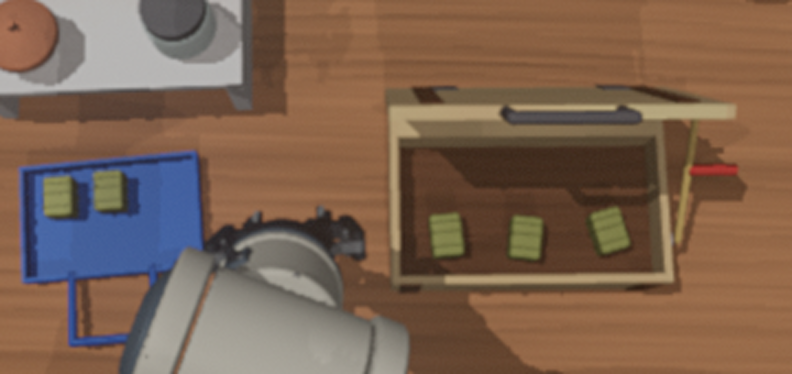

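Two cubes are placed. Next is the front-right cube, with its yaw about 17°.

```bash
python3 - <<'E'
from h import *
plan(560.5,-300,41,-73.5,20,fwd=5)
E
python3 -m handwheel '[[[0.4,0,-0.04,0,0,0,4],[0.4,0,-0.08,0,0,0,10],[0.4,0,-0.12,0,0,0,10],[0.4,0,-0.16,0,0,0,10],[0.4,-0.01,-0.2,0,0,0,10],[0.4,-0.02,-0.24,0,0,0,10],[0.4,-0.02,-0.28,0,0,0,10],[0.4,-0.02,-0.3,0,0,0,10]]]'
python3 - <<'E'
from h import *
plan(560.5,-300,41,-73.5,20,fwd=5)
E
```

```text
target [ 565.3 -298.6   41. ]
PRE shift mm [ -20.6 -330.3  -23.2] turn deg [-0.82  6.15  9.95]
GRASP shift mm [  15.4 -319.6 -126.6] turn deg [-0.82  6.15  9.95]
axis per 10mm [ 3.28  0.97 -9.4 ]
t: 26.97
tool_pos: [531.6, -243.1, 168.0]
tcp_rot: [0.079, 0.841, 0.12, -0.522]
force: [1.6, -0.0, -0.1]
grip_width: 0.599
target [ 565.3 -298.6   41. ]
PRE shift mm [ -2.3 -66.2 -23.6] turn deg [-1.34  6.08 -0.03]
GRASP shift mm [  33.7  -55.5 -127. ] turn deg [-1.34  6.08 -0.03]
axis per 10mm [ 3.28  0.97 -9.4 ]
```

```bash
python3 -m handwheel '[[[0.4,-0.002,-0.04,-0.01,-1.3,6.1,0],[0.4,-0.002,-0.064,-0.02,-1.3,6.1,0],[0.4,0.006,-0.064,-0.045,-1.3,6.1,0],[0.4,0.016,-0.06,-0.075,-1.3,6.1,0],[0.4,0.026,-0.057,-0.105,-1.3,6.1,0],[0.4,0.032,-0.0555,-0.122,-1.3,6.1,0],[0.4,0.0337,-0.0555,-0.127,-1.3,6.1,0],[0.4,0.0337,-0.0555,-0.127,-1.3,6.1,0]]]'
python3 - <<'E'
from h import *
st(); c=snap('side','s14'); i=c['image'][:,:,::-1]; cv2.imwrite('pics/s14z.png',cv2.resize(i[20:220,220:420],None,fx=3,fy=3,interpolation=cv2.INTER_CUBIC))
E
```

```text
t: 27.63
tool_pos: [565.1, -297.9, 40.1]
tcp_rot: [0.082, 0.81, 0.119, -0.568]
force: [0.5, -0.1, 0.1]
grip_width: 0.6
t 27.63 tcp [ 565.1 -297.9   40.1] q [ 0.082  0.81   0.119 -0.568] F [ 0.5 -0.1  0.1] g 0.6 j [-0.73  0.69  1.69  0.51  0.64  0.15]
```

View pics/s14z.png

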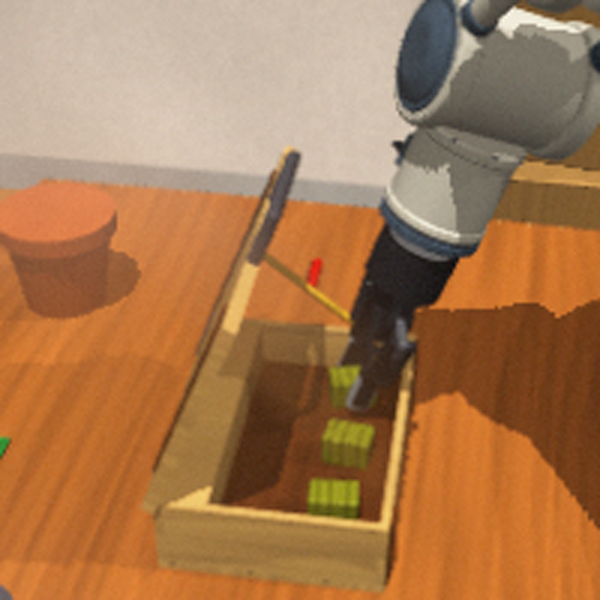

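```bash
python3 -m handwheel '[[[1,0,0,0,0,0,0],[1,0,0,0,0,0,0],[1,0,0,0,0,0,0],[1,0,0,0,0,0,0],[1,0,0,0,0,0,0]]]'
python3 -m handwheel '[[[1,-0.01,-0.003,0.03,0,0,0],[1,-0.023,-0.006,0.065,0,0,0],[1,-0.035,-0.01,0.1,0,0,0],[1,-0.035,-0.01,0.14,0,0,0],[1,-0.025,0.02,0.16,0,0,-3],[1,-0.02,0.06,0.16,0,0,-9],[1,-0.02,0.1,0.16,0,0,-10],[1,-0.015,0.14,0.16,0,0,-10]]]'
python3 -m handwheel '[[[1,0,0.042,0,0,0,0],[1,0,0.084,0,0,0,0],[1,0,0.126,0,0,0,0],[1,0,0.168,0,0,0,0],[1,0,0.21,-0.01,0,0,0],[1,0,0.25,-0.02,0,0,0],[1,0,0.29,-0.03,0,0,0],[1,0,0.32,-0.04,0,0,0]]]'
python3 - <<'E'
from h import *
st(); plan(600.1,184.9,17,-83.7,20,fwd=5)
E
```

```text
t: 28.1
tool_pos: [565.6, -299.1, 43.3]
tcp_rot: [0.083, 0.811, 0.118, -0.567]
force: [-3.1, 0.9, 7.6]
grip_width: 0.362
t: 28.77
tool_pos: [549.7, -157.8, 205.1]
tcp_rot: [0.033, 0.819, 0.045, -0.571]
force: [1.9, -0.3, 0.1]
grip_width: 0.358
t: 29.43
tool_pos: [549.6, 164.7, 166.4]
tcp_rot: [0.032, 0.82, 0.045, -0.57]
force: [1.2, -1.4, 0.1]
grip_width: 0.362
t 29.43 tcp [549.6 164.7 166.4] q [ 0.032  0.82   0.045 -0.57 ] F [ 1.2 -1.4  0.1] g 0.362 j [ 0.21  0.39  1.85 -0.07  0.56  1.72]
target [605.1 185.4  17. ]
PRE shift mm [ 18.1  16.7 -46.1] turn deg [ 0.08  0.39 -0.06]
GRASP shift mm [  55.5   20.8 -149.4] turn deg [ 0.08  0.39 -0.06]
axis per 10mm [ 3.4   0.38 -9.4 ]
```

```bash
python3 -m handwheel '[[[1,0.015,0.01,-0.03,0,0,0],[1,0.02,0.017,-0.055,0,0,0],[1,0.032,0.018,-0.085,0,0,0],[1,0.043,0.019,-0.115,0,0,0],[1,0.052,0.02,-0.138,0,0,0],[1,0.0555,0.0208,-0.147,0,0,0],[1,0.0555,0.0208,-0.148,0,0,0],[1,0.0555,0.0208,-0.148,0,0,0]]]'
python3 -m handwheel '[[[1,0,0,0,0,0,0],[0.5,0,0,0,0,0,0],[0.5,0,0,0,0,0,0],[0.5,0,0,0,0,0,0],[0.5,-0.008,0,0.022,0,0,0],[0.5,-0.021,-0.003,0.057,0,0,0],[0.5,-0.033,-0.01,0.093,0,0,0],[0.45,-0.033,-0.045,0.12,0,0,0]]]'
python3 -m handwheel '[[[0.4,-0.01,-0.04,0.03,0,0,0],[0.4,-0.01,-0.08,0.03,0,0,0],[0.4,-0.01,-0.12,0.03,0,0,0],[0.4,-0.01,-0.16,0.03,0,0,0]]]'
python3 - <<'E'
from cubes import *
st(); c=snap('top','t15'); cubes('t15'); 
i=c['image'][:,:,::-1]; cv2.imwrite('pics/t15z.png',cv2.resize(i[120:290,160:520],None,fx=2.2,fy=2.2,interpolation=cv2.INTER_CUBIC))
E
```

```text
t: 30.1
tool_pos: [605.1, 185.2, 19.3]
tcp_rot: [0.032, 0.82, 0.045, -0.57]
force: [-0.3, -0.4, -0.7]
grip_width: 0.363
t: 30.77
tool_pos: [570.5, 144.8, 140.2]
tcp_rot: [0.033, 0.82, 0.047, -0.569]
force: [1.4, -0.1, 0.8]
grip_width: 0.546
t: 31.1
tool_pos: [560.3, -14.4, 171.9]
tcp_rot: [0.034, 0.821, 0.047, -0.568]
force: [2.1, 0.1, 0.1]
grip_width: 0.599
t 31.1 tcp [560.3 -14.4 171.9] q [ 0.034  0.821  0.047 -0.568] F [2.1 0.1 0.1] g 0.599 j [-0.2   0.36  1.88  0.2   0.57  1.11]
[ 554.9 -127.5   38.7   33.     5.5] area 205 px [362.6 224.3]
[ 5.514e+02 -2.111e+02  4.480e+01  3.480e+01 -2.000e-01] area 286 px [398.4 227.7]
```

View pics/t15z.png

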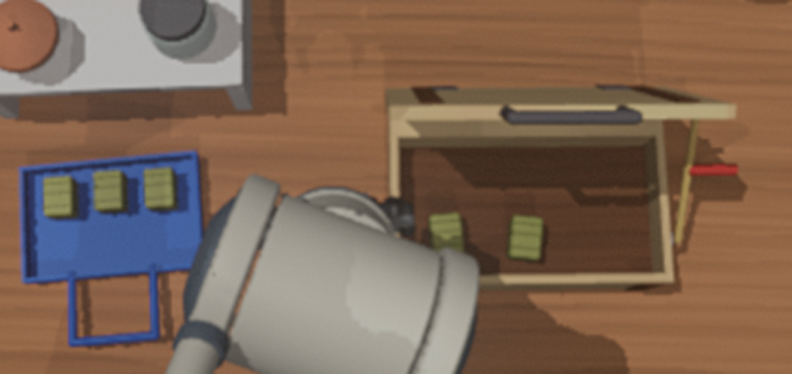

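Three in. Next is the front-middle cube at yaw about −4°.

```bash
python3 - <<'E'
from h import *
plan(551.2,-212,41.5,-94,20,fwd=5)
E
python3 -m handwheel '[[[0.4,-0.01,-0.04,0,0,0,-5],[0.4,-0.02,-0.08,0,0,0,-10],[0.4,-0.03,-0.12,0,0,0,-10],[0.4,-0.04,-0.16,0,0,0,-10],[0.4,-0.04,-0.185,-0.01,0,0,-10],[0.4,-0.04,-0.19,-0.02,0,0,-10]]]'
python3 - <<'E'
from h import *
plan(551.2,-212,41.5,-94,20,fwd=5)
E
```

```text
target [ 556.2 -212.3   41.5]
PRE shift mm [ -42.5 -188.3  -26.8] turn deg [  0.24   0.66 -10.44]
GRASP shift mm [  -5.  -190.9 -130.2] turn deg [  0.24   0.66 -10.44]
axis per 10mm [ 3.41 -0.24 -9.4 ]
t: 31.65
tool_pos: [521.5, -216.6, 152.7]
tcp_rot: [-0.016, 0.823, -0.029, -0.567]
force: [-0.5, 0.1, -0.4]
grip_width: 0.597
target [ 556.2 -212.3   41.5]
PRE shift mm [-2.8  6.9 -7.8] turn deg [ 0.46  0.82 -0.24]
GRASP shift mm [  34.7    4.3 -111.2] turn deg [ 0.46  0.82 -0.24]
axis per 10mm [ 3.41 -0.24 -9.4 ]
```

```bash
python3 -m handwheel '[[[0.4,0,0.005,-0.015,0,0,0],[0.4,0.01,0.0045,-0.04,0,0,0],[0.4,0.02,0.0043,-0.07,0,0,0],[0.4,0.03,0.0043,-0.095,0,0,0],[0.4,0.0345,0.0043,-0.11,0,0,0],[0.4,0.0347,0.0043,-0.111,0,0,0],[0.4,0.0347,0.0043,-0.111,0,0,0]]]'
python3 -m handwheel '[[[1,0,0,0,0,0,0],[1,0,0,0,0,0,0],[1,0,0,0,0,0,0],[1,0,0,0,0,0,0],[1,0,0,0,0,0,0]]]'
python3 -m handwheel '[[[1,-0.01,0,0.03,0,0,0],[1,-0.023,0.002,0.065,0,0,0],[1,-0.035,0.003,0.1,0,0,0],[1,-0.035,0.005,0.14,0,0,3],[1,-0.025,0.03,0.16,0,0,10],[1,-0.02,0.07,0.16,0,0,10],[1,-0.02,0.11,0.16,0,0,10],[1,-0.015,0.15,0.16,0,0,10]]]'
python3 -m handwheel '[[[1,0,0.042,0,0,0,0],[1,0,0.084,0,0,0,0],[1,-0.005,0.126,0,0,0,0],[1,-0.01,0.168,0,0,0,0],[1,-0.02,0.21,-0.01,0,0,0],[1,-0.03,0.25,-0.02,0,0,0],[1,-0.03,0.285,-0.03,0,0,0],[1,-0.03,0.285,-0.03,0,0,0]]]'
python3 - <<'E'
from h import *
st(); plan(544.3,235.1,18,-83.7,20,fwd=5)
E
```

```text
t: 32.23
tool_pos: [555.8, -211.9, 41.3]
tcp_rot: [-0.016, 0.823, -0.029, -0.568]
force: [0.4, -0.4, 0.5]
grip_width: 0.599
t: 32.65
tool_pos: [556.0, -212.1, 42.9]
tcp_rot: [-0.016, 0.823, -0.029, -0.567]
force: [-3.6, 1.5, 10.4]
grip_width: 0.362
t: 33.32
tool_pos: [540.3, -61.2, 204.5]
tcp_rot: [0.034, 0.823, 0.042, -0.565]
force: [0.9, 0.1, -0.7]
grip_width: 0.362
t: 33.98
tool_pos: [508.9, 229.4, 174.2]
tcp_rot: [0.034, 0.823, 0.044, -0.565]
force: [-0.1, -1.3, -0.0]
grip_width: 0.357
t 33.98 tcp [508.9 229.4 174.2] q [ 0.034  0.823  0.044 -0.565] F [-0.1 -1.3 -0. ] g 0.357 j [ 0.38  0.36  1.87 -0.19  0.57  1.98]
target [549.3 235.6  18. ]
PRE shift mm [  3.    2.2 -52.8] turn deg [ 0.28  1.1  -0.07]
GRASP shift mm [  40.4    6.3 -156.2] turn deg [ 0.28  1.1  -0.07]
axis per 10mm [ 3.4   0.38 -9.4 ]
```

```bash
python3 -m handwheel '[[[1,0.003,0.003,-0.035,0,0,0],[1,0.008,0.005,-0.065,0,0,0],[1,0.018,0.006,-0.095,0,0,0],[1,0.027,0.0063,-0.125,0,0,0],[1,0.035,0.0063,-0.146,0,0,0],[1,0.038,0.0063,-0.155,0,0,0],[1,0.038,0.0063,-0.156,0,0,0],[1,0.038,0.0063,-0.156,0,0,0]]]'
python3 -m handwheel '[[[1,0,0,0,0,0,0],[0.5,0,0,0,0,0,0],[0.5,0,0,0,0,0,0],[0.5,0,0,0,0,0,0],[0.5,-0.008,0,0.022,0,0,0],[0.5,-0.021,-0.003,0.057,0,0,0],[0.5,-0.033,-0.01,0.093,0,0,0],[0.45,-0.033,-0.045,0.12,0,0,0]]]'
python3 -m handwheel '[[[0.4,0.01,-0.04,0.03,0,0,0],[0.4,0.02,-0.08,0.03,0,0,0],[0.4,0.02,-0.12,0.03,0,0,0],[0.4,0.01,-0.16,0.03,0,0,0]]]'
python3 - <<'E'
from cubes import *
st(); c=snap('top','t16'); cubes('t16'); 
i=c['image'][:,:,::-1]; cv2.imwrite('pics/t16z.png',cv2.resize(i[120:290,160:520],None,fx=2.2,fy=2.2,interpolation=cv2.INTER_CUBIC))
E
```

```text
t: 34.65
tool_pos: [547.0, 235.3, 18.5]
tcp_rot: [0.034, 0.823, 0.044, -0.565]
force: [-0.5, 0.1, -0.4]
grip_width: 0.356
t: 35.32
tool_pos: [512.5, 195.1, 139.5]
tcp_rot: [0.035, 0.824, 0.046, -0.564]
force: [2.0, -0.7, 1.1]
grip_width: 0.549
t: 35.65
tool_pos: [525.5, 37.1, 171.4]
tcp_rot: [0.035, 0.825, 0.046, -0.562]
force: [-0.0, -0.4, -0.6]
grip_width: 0.598
t 35.65 tcp [525.5  37.1 171.4] q [ 0.035  0.825  0.046 -0.562] F [-0.  -0.4 -0.6] g 0.598 j [-0.09  0.32  1.97  0.14  0.49  1.26]
[ 551.6 -128.1   45.4   33.2    7.7] area 277 px [362.5 226.6]
```

View pics/t16z.png

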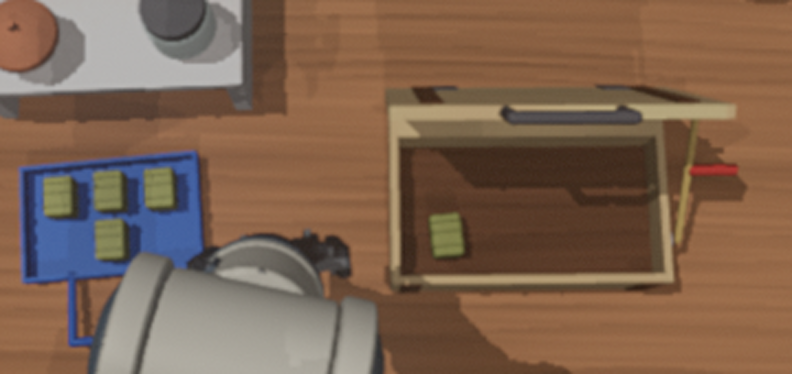

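```bash
python3 - <<'E'
from h import *
plan(551.4,-128.5,41.5,-83,20,fwd=5)
E
python3 -m handwheel '[[[0.4,0,-0.04,0,0,1,0],[0.4,0,-0.08,0,0,1,0],[0.4,-0.005,-0.12,-0.005,0,1,0],[0.4,-0.008,-0.155,-0.02,0,1,0],[0.4,-0.008,-0.166,-0.027,0,1,0],[0.4,-0.008,-0.166,-0.027,0,1,0]]]'
python3 - <<'E'
from h import *
plan(551.4,-128.5,41.5,-83,20,fwd=5)
E
```

```text
target [ 556.4 -127.9   41.5]
PRE shift mm [  -3.7 -163.4  -25.5] turn deg [0.37 1.32 0.38]
GRASP shift mm [  33.6 -158.8 -128.9] turn deg [0.37 1.32 0.38]
axis per 10mm [ 3.39  0.42 -9.4 ]
t: 36.2
tool_pos: [514.3, -138.0, 142.5]
tcp_rot: [0.035, 0.819, 0.044, -0.571]
force: [-0.7, 1.1, -0.2]
grip_width: 0.604
target [ 556.4 -127.9   41.5]
PRE shift mm [4.8 5.5 2.4] turn deg [0.36 0.29 0.6 ]
GRASP shift mm [  42.1   10.1 -101. ] turn deg [0.36 0.29 0.6 ]
axis per 10mm [ 3.39  0.42 -9.4 ]
```

```bash
python3 -m handwheel '[[[0.4,0.01,0.006,-0.015,0,0,0],[0.4,0.018,0.0075,-0.04,0,0,0],[0.4,0.028,0.009,-0.065,0,0,0],[0.4,0.036,0.0095,-0.085,0,0,0],[0.4,0.041,0.01,-0.099,0,0,0],[0.4,0.042,0.01,-0.101,0,0,0],[0.4,0.042,0.01,-0.101,0,0,0]]]'
python3 -m handwheel '[[[1,0,0,0,0,0,0],[1,0,0,0,0,0,0],[1,0,0,0,0,0,0],[1,0,0,0,0,0,0],[1,0,0,0,0,0,0]]]'
python3 -m handwheel '[[[1,-0.01,-0.001,0.03,0,0,0],[1,-0.023,-0.002,0.065,0,0,0],[1,-0.035,-0.003,0.1,0,0,0],[1,-0.035,0.005,0.14,0,0,0],[1,-0.03,0.04,0.16,0,0,0],[1,-0.03,0.08,0.16,0,0,0],[1,-0.03,0.12,0.16,0,0,0],[1,-0.03,0.16,0.16,0,0,0]]]'
python3 -m handwheel '[[[1,0,0.042,0,0,0,0],[1,0,0.084,0,0,0,0],[1,-0.005,0.126,0,0,0,0],[1,-0.01,0.168,0,0,0,0],[1,-0.01,0.21,-0.01,0,0,0],[1,-0.01,0.24,-0.02,0,0,0],[1,-0.01,0.255,-0.03,0,0,0],[1,-0.01,0.255,-0.03,0,0,0]]]'
python3 - <<'E'
from h import *
st(); plan(538.1-2.5,290.7,18,-83.7,20,fwd=5)
E
```

```text
t: 36.78
tool_pos: [556.1, -126.8, 41.3]
tcp_rot: [0.035, 0.819, 0.045, -0.571]
force: [0.1, -0.4, 0.3]
grip_width: 0.605
t: 37.2
tool_pos: [556.1, -126.6, 42.7]
tcp_rot: [0.035, 0.819, 0.045, -0.571]
force: [-1.7, 4.0, 8.8]
grip_width: 0.357
t: 37.87
tool_pos: [525.8, 34.6, 204.5]
tcp_rot: [0.035, 0.82, 0.044, -0.569]
force: [1.5, -0.9, -1.3]
grip_width: 0.361
t: 38.53
tool_pos: [514.9, 292.4, 173.9]
tcp_rot: [0.035, 0.82, 0.045, -0.569]
force: [0.2, -1.0, -0.7]
grip_width: 0.36
t 38.53 tcp [514.9 292.4 173.9] q [ 0.035  0.82   0.045 -0.569] F [ 0.2 -1.  -0.7] g 0.36 j [ 0.49  0.41  1.77 -0.23  0.64  2.11]
target [540.6 291.2  18. ]
PRE shift mm [-11.7  -5.3 -52.5] turn deg [ 0.35  0.48 -0.24]
GRASP shift mm [  25.7   -1.2 -155.9] turn deg [ 0.35  0.48 -0.24]
axis per 10mm [ 3.4   0.38 -9.4 ]
```

```bash
python3 -m handwheel '[[[1,-0.01,-0.004,-0.035,0,0,0],[1,-0.005,-0.004,-0.065,0,0,0],[1,0.005,-0.003,-0.095,0,0,0],[1,0.015,-0.002,-0.125,0,0,0],[1,0.0225,-0.0012,-0.146,0,0,0],[1,0.0257,-0.0012,-0.155,0,0,0],[1,0.0257,-0.0012,-0.156,0,0,0],[1,0.0257,-0.0012,-0.156,0,0,0]]]'
python3 -m handwheel '[[[1,0,0,0,0,0,0],[0.5,0,0,0,0,0,0],[0.5,0,0,0,0,0,0],[0.5,0,0,0,0,0,0],[0.5,-0.008,0,0.022,0,0,0],[0.5,-0.021,-0.003,0.057,0,0,0],[0.5,-0.033,-0.01,0.093,0,0,0],[0.45,-0.033,-0.045,0.12,0,0,0]]]'
python3 -m handwheel '[[[0.5,-0.01,-0.04,0.04,0,0,0],[0.5,-0.02,-0.08,0.08,0,0,0],[0.5,-0.03,-0.12,0.12,0,0,0],[0.5,-0.03,-0.16,0.15,0,0,0],[0.5,-0.03,-0.2,0.18,0,0,0],[0.5,-0.03,-0.24,0.22,0,0,0],[0.5,-0.03,-0.28,0.26,0,0,0],[0.5,-0.03,-0.28,0.26,0,0,0]]]'
python3 - <<'E'
from cubes import *
st(); c=snap('top','t17'); cubes('t17'); snap('side','s17'); cubes('t17',34,(180,260,150,270))
i=c['image'][:,:,::-1]; cv2.imwrite('pics/t17z.png',cv2.resize(i[120:290,160:520],None,fx=2.2,fy=2.2,interpolation=cv2.INTER_CUBIC))
E
```

```text
t: 39.2
tool_pos: [540.7, 290.6, 18.6]
tcp_rot: [0.035, 0.82, 0.044, -0.569]
force: [-0.7, -0.6, -0.0]
grip_width: 0.354
t: 39.87
tool_pos: [506.6, 250.4, 139.7]
tcp_rot: [0.036, 0.821, 0.047, -0.568]
force: [2.2, -0.4, 0.1]
grip_width: 0.552
t: 40.53
tool_pos: [476.2, 6.8, 366.6]
tcp_rot: [0.036, 0.821, 0.047, -0.568]
force: [1.2, 0.5, -0.0]
grip_width: 0.501
t 40.53 tcp [476.2   6.8 366.6] q [ 0.036  0.821  0.047 -0.568] F [ 1.2  0.5 -0. ] g 0.501 j [-0.18 -0.02  1.73  0.11  1.08  1.23]
[599.  182.   41.1  29.    7.7] area 62 px [233.4 205.6]
```

View pics/t17z.png

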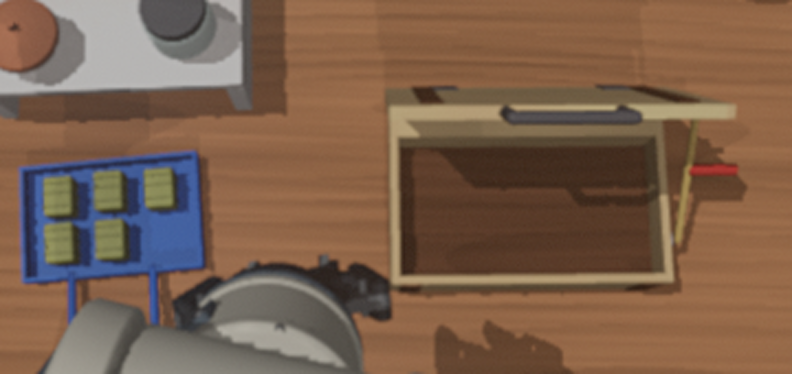

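View pics/s17.png

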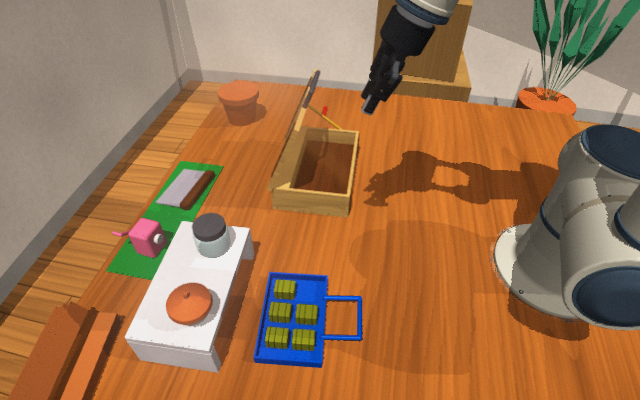

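All five cubes lie in a single layer in the tray, the bin is empty, and the lid is still propped. Now back to the lid bar.

```bash
python3 - <<'E'
from h import *
delta([612,-209,390],tgt(1.75))
E
python3 -m handwheel '[[[0.5,0,-0.04,0.03,0,0,0],[0.5,0.01,-0.08,0.04,-18,14,78],[0.5,0.01,-0.1,0.04,-18,14,78],[0.5,0.01,-0.1,0.04,-18,14,78],[0.5,0.01,-0.1,0.04,-18,14,78],[0.5,0.01,-0.1,0.04,-18,14,78],[0.5,0.01,-0.1,0.04,-18,14,78],[0.5,0.01,-0.1,0.04,-18,14,78]]]'
python3 - <<'E'
from h import *
delta([612,-209,390],tgt(1.75))
E
```

```text
shift mm [ 133.1 -212.9   20.3] turn deg [-17.09  15.5   84.13]
t: 41.3
tool_pos: [488.6, -95.8, 409.5]
tcp_rot: [0.322, 0.693, 0.312, -0.565]
force: [-0.6, -0.7, 0.5]
grip_width: 0.498
shift mm [ 123.4 -113.2  -19.5] turn deg [-6.98  8.01 38.15]
```

```bash
python3 -m handwheel '[[[0.5,0.02,-0.02,0,-7,8,38.15],[0.5,0.04,-0.05,0,-7,8,38.15],[0.5,0.06,-0.08,0,-7,8,38.15],[0.5,0.09,-0.1,0,-7,8,38.15],[0.5,0.123,-0.113,-0.01,-7,8,38.15],[0.5,0.123,-0.113,-0.0195,-7,8,38.15],[0.5,0.123,-0.113,-0.0195,-7,8,38.15]]]'
python3 - <<'E'
from h import *
delta([611.7,-209,293],tgt(1.75))
E
```

```text
t: 41.88
tool_pos: [612.3, -208.2, 386.1]
tcp_rot: [0.507, 0.49, 0.51, -0.492]
force: [-0.2, -0.0, 0.4]
grip_width: 0.503
shift mm [ -0.6  -0.8 -93.1] turn deg [-0.08 -0.3  -0.27]
```

```bash
python3 -m handwheel '[[[0.5,0,0,-0.03,0,0,0],[0.5,0,0,-0.06,0,0,0],[0.5,0,0,-0.08,0,0,0],[0.5,0,0,-0.091,0,0,0],[0.5,0,0,-0.093,0,0,0],[0.5,0,0,-0.093,0,0,0]]]'
python3 -m handwheel '[[[1,0,0,0,0,0,0],[1,0,0,0,0,0,0],[1,0,0,0,0,0,0],[1,0,0,0,0,0,0],[1,0,0,0,0,0,0]]]'
python3 - <<'E'
from h import *
st(); c=snap('side','s18'); i=c['image'][:,:,::-1]; cv2.imwrite('pics/s18z.png',cv2.resize(i[0:200,220:420],None,fx=3,fy=3,interpolation=cv2.INTER_CUBIC))
E
```

```text
t: 42.38
tool_pos: [612.1, -208.0, 294.0]
tcp_rot: [0.507, 0.491, 0.51, -0.492]
force: [-0.3, 0.8, 0.5]
grip_width: 0.504
t: 42.8
tool_pos: [613.1, -208.1, 295.8]
tcp_rot: [0.508, 0.491, 0.509, -0.492]
force: [2.3, 1.6, 7.7]
grip_width: 0.104
t 42.8 tcp [ 613.1 -208.1  295.8] q [ 0.508  0.491  0.509 -0.492] F [2.3 1.6 7.7] g 0.104 j [-0.42  0.48  1.19 -0.    1.47 -0.45]
```

View pics/s18z.png

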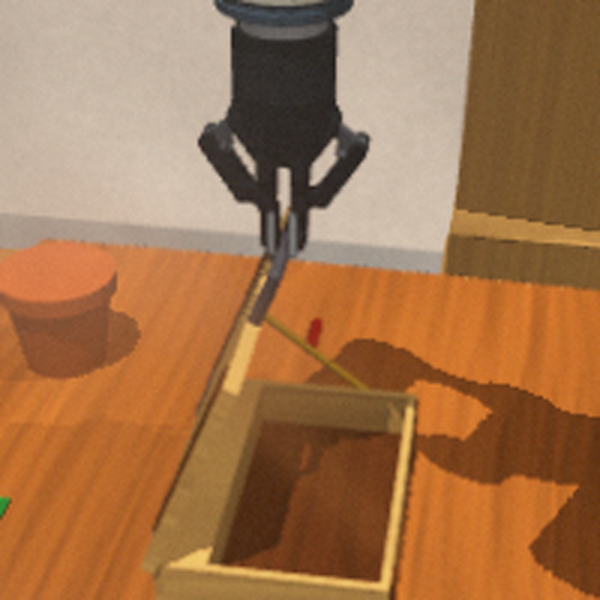

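Gripped on the bar. Raising the lid.

```bash
python3 -m handwheel '[[[1,0.008,0,0.003,0,0,0],[1,0.016,0,0.0055,0,0,0],[1,0.024,0,0.0075,0,0,0],[1,0.032,0.001,0.0093,0,0,0],[1,0.04,0.001,0.0108,0,0,0],[1,0.048,0.001,0.012,0,0,0],[1,0.056,0.002,0.013,0,0,0],[1,0.063,0.002,0.0135,0,0,0]]]'
python3 -m handwheel '[[[1,0.002,0,0,0,0,0],[1,0.002,0,0,0,0,0]]]'
python3 -m handwheel '[[[0.5,0,0,0,0,0,0],[0.5,0,0,0,0,0,0],[0.5,0,0,0,0,0,0],[0.5,0,0,0.03,0,0,0],[0.5,0,0,0.06,0,0,0],[0.5,0,0,0.09,0,0,0],[0.5,-0.04,-0.02,0.1,0,0,0],[0.5,-0.08,-0.04,0.1,0,0,0]]]'
python3 -m handwheel '[[[0.5,-0.03,-0.04,0,0,-7,0],[0.5,-0.03,-0.08,0,0,-14,0],[0.5,-0.03,-0.12,-0.03,0,-20,0],[0.5,-0.03,-0.16,-0.07,0,-20,0],[0.5,-0.03,-0.17,-0.11,0,-20,0],[0.5,-0.03,-0.17,-0.15,0,-20,0],[0.5,-0.03,-0.17,-0.19,0,-20,0]]]'
python3 - <<'E'
from h import *
st(); c=snap('side','s19'); i=c['image'][:,:,::-1]; cv2.imwrite('pics/s19z.png',cv2.resize(i[0:200,220:420],None,fx=3,fy=3,interpolation=cv2.INTER_CUBIC))
M=R.from_euler('y',-20,degrees=True).as_matrix()@tgt(1.75)
delta([628.3,-407.3,84.3],M)
E
```

```text
t: 43.52
tool_pos: [677.4, -206.1, 311.6]
tcp_rot: [0.509, 0.492, 0.508, -0.491]
force: [-5.0, 4.1, 17.3]
grip_width: 0.102
t: 43.68
tool_pos: [680.6, -206.1, 312.5]
tcp_rot: [0.51, 0.492, 0.507, -0.491]
force: [-0.6, 2.4, 7.5]
grip_width: 0.098
t: 44.35
tool_pos: [607.9, -243.0, 414.9]
tcp_rot: [0.512, 0.492, 0.506, -0.49]
force: [-0.3, -1.4, 0.0]
grip_width: 0.502
t: 44.93
tool_pos: [577.1, -414.2, 242.3]
tcp_rot: [0.592, 0.569, 0.408, -0.398]
force: [0.7, 0.2, -0.6]
grip_width: 0.5
t 44.93 tcp [ 577.1 -414.2  242.3] q [ 0.592  0.569  0.408 -0.398] F [ 0.7  0.2 -0.6] g 0.5 j [-0.83  0.49  1.38  0.3   1.04 -0.98]
shift mm [  53.9    3.6 -148.4] turn deg [-0.08 -0.01 -0.17]
```

View pics/s19z.png

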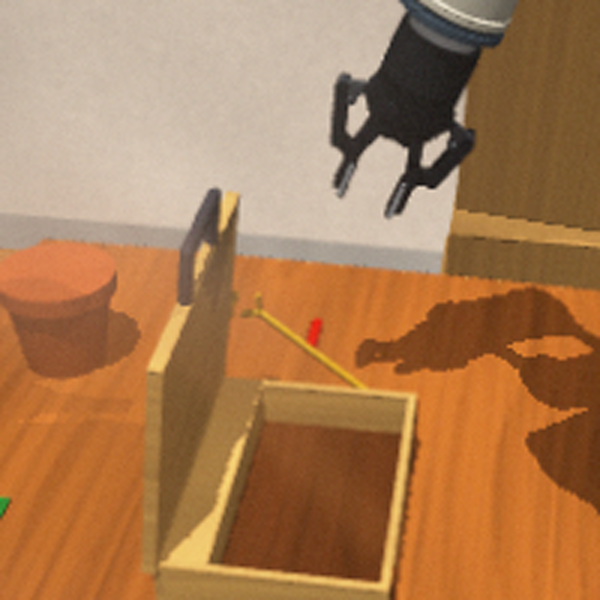

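The lid stands free and the stay is still up. Now I'll grip the peg and fold the stay.

```bash
python3 -m handwheel '[[[0.5,0.01,0.004,-0.03,0,0,0],[0.5,0.016,0.004,-0.055,0,0,0],[0.5,0.027,0.004,-0.085,0,0,0],[0.5,0.037,0.004,-0.112,0,0,0],[0.5,0.047,0.004,-0.135,0,0,0],[0.5,0.053,0.004,-0.147,0,0,0],[0.5,0.054,0.0036,-0.1484,0,0,0],[0.5,0.054,0.0036,-0.1484,0,0,0]]]'
python3 - <<'E'
from h import *
st(); c=snap('side','s20'); i=c['image'][:,:,::-1]; cv2.imwrite('pics/s20z.png',cv2.resize(i[40:200,250:400],None,fx=3.7,fy=3.7,interpolation=cv2.INTER_CUBIC))
E
```

```text
t: 45.65
tool_pos: [628.9, -407.4, 85.0]
tcp_rot: [0.588, 0.57, 0.413, -0.398]
force: [0.1, -0.2, 1.4]
grip_width: 0.499
t 45.65 tcp [ 628.9 -407.4   85. ] q [ 0.588  0.57   0.413 -0.398] F [ 0.1 -0.2  1.4] g 0.499 j [-0.76  0.72  1.42  0.35  0.78 -1.02]
```

View pics/s20z.png

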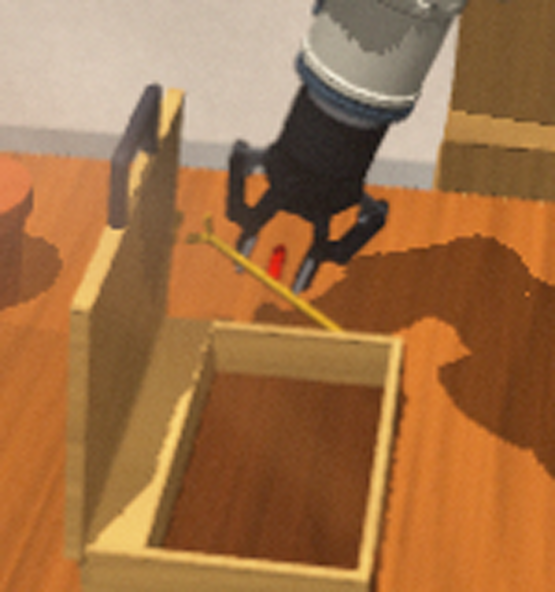

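```bash
python3 -m handwheel '[[[1,0,0,0,0,0,0],[1,0,0,0,0,0,0],[1,0,0,0,0,0,0],[1,0,0,0,0,0,0],[1,0,0,0,0,0,0]]]'
python3 -m handwheel '[[[1,0.0044,0,-0.0067,0,0,0],[1,0.0082,0,-0.0137,0,0,0],[1,0.0112,0,-0.0212,0,0,0],[1,0.0135,0,-0.0288,0,0,0],[1,0.015,0,-0.0367,0,0,0],[1,0.0157,0,-0.0446,0,0,0],[1,0.0156,0,-0.0526,0,0,0],[1,0.0152,0,-0.0566,0,0,0]]]'
python3 - <<'E'
from h import *
st(); c=snap('side','s21'); i=c['image'][:,:,::-1]; cv2.imwrite('pics/s21z.png',cv2.resize(i[40:200,250:400],None,fx=3.7,fy=3.7,interpolation=cv2.INTER_CUBIC))
E
```

```text
t: 46.12
tool_pos: [627.8, -408.4, 86.3]
tcp_rot: [0.589, 0.57, 0.412, -0.399]
force: [-6.3, -3.9, -4.7]
grip_width: 0.118
t: 46.78
tool_pos: [643.4, -408.2, 29.2]
tcp_rot: [0.589, 0.57, 0.412, -0.398]
force: [4.0, 4.6, -1.1]
grip_width: 0.114
t 46.78 tcp [ 643.4 -408.2   29.2] q [ 0.589  0.57   0.412 -0.398] F [ 4.   4.6 -1.1] g 0.114 j [-0.75  0.8   1.41  0.37  0.7  -1.04]
```

View pics/s21z.png

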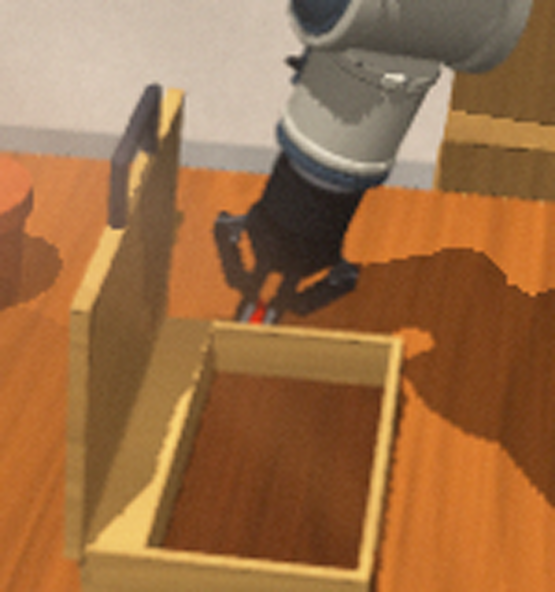

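```bash
python3 -m handwheel '[[[1,-0.0005,0,-0.004,0,0,0],[1,-0.001,0,-0.007,0,0,0],[1,-0.001,0,-0.008,0,0,0],[1,-0.001,0,-0.008,0,0,0]]]'
python3 -m handwheel '[[[1,-0.0005,0,-0.002,0,0,0],[1,-0.0005,0,-0.002,0,0,0]]]'
```

```text
t: 47.17
tool_pos: [642.2, -408.2, 20.6]
tcp_rot: [0.589, 0.57, 0.412, -0.398]
force: [-0.5, 2.8, 3.8]
grip_width: 0.117
t: 47.33
tool_pos: [642.2, -408.2, 18.5]
tcp_rot: [0.589, 0.57, 0.412, -0.398]
force: [5.9, 3.4, -5.7]
grip_width: 0.12
```

```bash
python3 -m handwheel '[[[1,-0.0005,0,-0.002,0,0,0],[1,-0.0005,0,-0.002,0,0,0]]]'
python3 -m handwheel '[[[1,-0.0005,0,-0.002,0,0,0],[1,-0.0005,0,-0.002,0,0,0]]]'
```

```text
t: 47.5
tool_pos: [641.7, -408.2, 16.0]
tcp_rot: [0.589, 0.57, 0.412, -0.398]
force: [3.1, 1.2, -4.4]
grip_width: 0.119
t: 47.67
tool_pos: [641.3, -408.2, 14.4]
tcp_rot: [0.589, 0.57, 0.412, -0.398]
force: [-1.8, 4.5, 4.5]
grip_width: 0.121
```

```bash
python3 -m handwheel '[[[1,-0.0005,0,-0.0025,0,0,0],[1,-0.0005,0,-0.0025,0,0,0]]]'
python3 - <<'E'
from h import *
st(); c=snap('side','s22'); i=c['image'][:,:,::-1]; cv2.imwrite('pics/s22z.png',cv2.resize(i[40:200,250:400],None,fx=3.7,fy=3.7,interpolation=cv2.INTER_CUBIC))
E
```

```text
t: 47.83
tool_pos: [641.4, -408.3, 13.9]
tcp_rot: [0.589, 0.571, 0.411, -0.398]
force: [-8.9, 11.4, 27.0]
grip_width: 0.122
t 47.83 tcp [ 641.4 -408.3   13.9] q [ 0.589  0.571  0.411 -0.398] F [-8.9 11.4 27. ] g 0.122 j [-0.75  0.82  1.43  0.39  0.67 -1.07]
```

View pics/s22z.png

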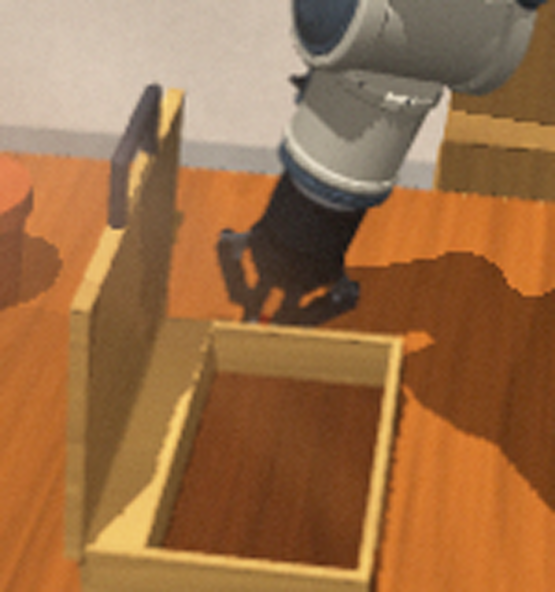

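Resistance rose to 27 N at the end of travel. I'll open, back out and compare the peg's place with the first picture.

```bash
python3 -m handwheel '[[[0.55,0,0,0.001,0,0,0],[0.55,0,0,0.001,0,0,0],[0.55,0,-0.002,0.002,0,0,0],[0.55,-0.01,-0.004,0.03,0,0,0],[0.55,-0.02,-0.004,0.06,0,0,0],[0.55,-0.035,-0.004,0.1,0,0,0],[0.55,-0.045,-0.004,0.135,0,0,0],[0.55,-0.045,-0.004,0.17,0,6,0]]]'
python3 -m handwheel '[[[0.5,-0.01,0.02,0.04,0,5,0],[0.5,-0.01,0.05,0.08,0,10,0],[0.5,-0.01,0.08,0.12,0,15,0],[0.5,-0.01,0.11,0.16,0,16,0],[0.5,-0.01,0.14,0.2,0,16,0],[0.5,-0.01,0.17,0.22,0,16,0],[0.5,-0.01,0.2,0.22,0,16,0],[0.5,-0.01,0.2,0.22,0,16,0]]]'
python3 - <<'E'
from h import *
st(); c=snap('side','s23'); i=c['image'][:,:,::-1]; c2=snap('top','t23');j=c2['image'][:,:,::-1]
z=lambda im,a,b,d,e:cv2.resize(im[a:b,d:e],(390,290),interpolation=cv2.INTER_CUBIC)
top=np.hstack([z(cv2.imread('pics/t4.png'),170,225,450,524),z(j,170,225,450,524)])
s=np.hstack([z(cv2.imread('pics/s4.png'),90,160,290,384),z(i,90,160,290,384)])
cv2.imwrite('pics/cmp23.png',np.vstack([top,s])); delta([680,-206,400],tgt(1.75))
E
```

```text
t: 48.55
tool_pos: [590.7, -411.2, 181.9]
tcp_rot: [0.565, 0.551, 0.442, -0.427]
force: [0.9, -0.0, -1.7]
grip_width: 0.449
t: 49.22
tool_pos: [581.4, -208.0, 405.3]
tcp_rot: [0.5, 0.486, 0.515, -0.498]
force: [0.0, 0.4, 0.5]
grip_width: 0.501
t 49.22 tcp [ 581.4 -208.   405.3] q [ 0.5    0.486  0.515 -0.498] F [0.  0.4 0.5] g 0.501 j [-0.44  0.39  1.05 -0.01  1.72 -0.47]
shift mm [98.7  3.1 -3.6] turn deg [-0.21 -1.64 -0.06]
```

View pics/cmp23.png

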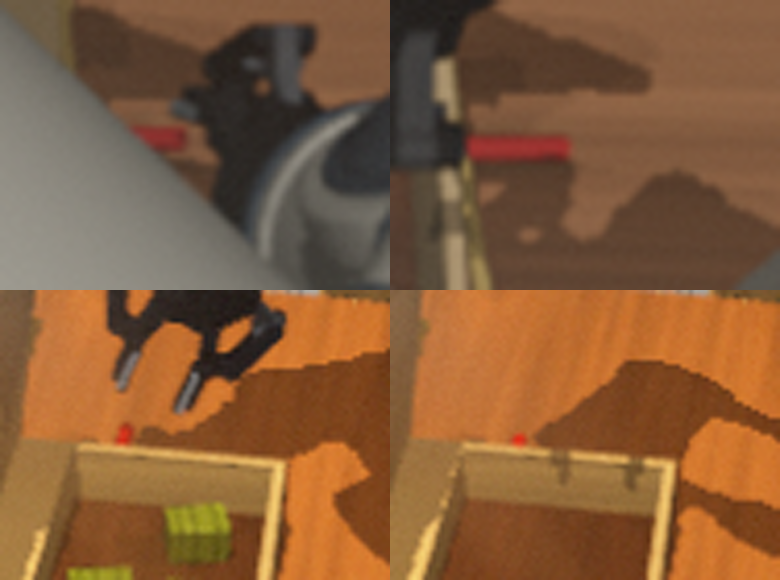

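```bash
python3 - <<'E'
from h import *
t=load('t23');s=load('s23')
for n,(tt,ss) in {'t0':('top0','side0'),'t4':('t4','s4'),'t23':('t23','s23')}.items():
    for q,fn in (('top',tt),('side',ss)):
        c=load(fn); im=c['image'].astype(int); m=(im[:,:,0]>110)&(im[:,:,1]<60)&(im[:,:,2]<60)
        m[:, :295]=0; m[:,520:]=0; m[220:]=0; m[:90]=0
        ys,xs=np.nonzero(m); print(n,q,len(xs), (xs.min(),xs.max(),ys.min(),ys.max(),xs.mean().round(1),ys.mean().round(1)) if len(xs) else '')
def W(p,o=(602.5,-214.5),yaw=1.9):
    a=np.radians(yaw);return [o[0]+np.cos(a)*p[0]-np.sin(a)*p[1],o[1]+np.sin(a)*p[0]+np.cos(a)*p[1],p[2]]
for f in(-.15,-.1,-.05,0,.05,.1,.15):
    a=f-np.radians(15); x=-54+80*np.cos(a);z=59+80*np.sin(a)
    for y in(-207,): w=W((x,y,z)); print(f,'tip',np.round(w,1),proj(t,w).round(1),proj(s,w).round(1))
    w=W((x,-167,z)); print('   inner',proj(t,w).round(1))
for f in (0.9,):
    a=f-np.radians(15); w=W((-54+80*np.cos(a),-207,59+80*np.sin(a))); print('up tip',proj(t,w).round(1),proj(s,w).round(1))
c=load('t17'); im=c['image'].astype(int); m=(im[:,:,0]>110)&(im[:,:,1]<60)&(im[:,:,2]<60); m[:, :400]=0;m[:,520:]=0; ys,xs=np.nonzero(m); print('up top meas',xs.min(),xs.max(),ys.min(),ys.max())
E
```

```text
t0 top 44 (np.int64(469), np.int64(484), np.int64(194), np.int64(198), np.float64(478.3), np.float64(195.7))
t0 side 49 (np.int64(350), np.int64(519), np.int64(97), np.int64(218), np.float64(497.9), np.float64(201.4))
t4 top 27 (np.int64(476), np.int64(484), np.int64(194), np.int64(197), np.float64(480.3), np.float64(195.4))
t4 side 333 (np.int64(297), np.int64(474), np.int64(108), np.int64(218), np.float64(407.1), np.float64(155.1))
t23 top 75 (np.int64(465), np.int64(483), np.int64(196), np.int64(199), np.float64(473.9), np.float64(197.5))
t23 side 586 (np.int64(296), np.int64(519), np.int64(99), np.int64(219), np.float64(410.6), np.float64(166.2))
-0.15 tip [ 628.7 -420.7   27. ] [[481.8 200. ]] [[321.9 129.2]]
   inner [[465.6 200.1]]
-0.1 tip [ 630.2 -420.7   30.7] [[482.3 199. ]] [[321.5 128.2]]
   inner [[466.1 199.2]]
-0.05 tip [ 631.5 -420.7   34.5] [[482.8 198.2]] [[321.1 127.1]]
   inner [[466.5 198.3]]
0 tip [ 632.6 -420.6   38.3] [[483.3 197.4]] [[320.7 126.1]]
   inner [[467.  197.5]]
0.05 tip [ 633.6 -420.6   42.2] [[483.8 196.6]] [[320.5 125. ]]
   inner [[467.5 196.8]]
0.1 tip [ 634.3 -420.6   46.1] [[484.4 196. ]] [[320.2 124. ]]
   inner [[468.  196.1]]
0.15 tip [ 634.8 -420.5   50.1] [[484.9 195.4]] [[320.1 122.9]]
   inner [[468.5 195.5]]
up tip [[494.4 196.4]] [[325.2 107.7]]
up top meas 474 494 195 199
```

The numbers match the stay at angle 0: peg tip at top pixel (483,197.5), and 0 predicts (483.3,197.4). It had started slightly raised. Next I'll shut the lid.

```bash
python3 -m handwheel '[[[0.5,0.036,0,0,0,-1.6,0],[0.5,0.072,0,0,0,-1.6,0],[0.5,0.095,0.001,0,0,-1.6,0],[0.5,0.1,0.002,-0.02,0,-1.6,0],[0.5,0.1,0.002,-0.05,0,-1.6,0],[0.5,0.1,0.002,-0.08,0,-1.6,0],[0.5,0.1,0.002,-0.093,0,-1.6,0],[0.5,0.1,0.002,-0.095,0,-1.6,0]]]'
python3 -m handwheel '[[[0.5,0,0,0,0,0,0],[1,0,0,0,0,0,0],[1,0,0,0,0,0,0],[1,0,0,0,0,0,0],[1,0,0,0,0,0,0],[1,0,0,0,0,0,0]]]'
python3 - <<'E'
from h import *
s=st(); 
def bar(f): return np.array([-240*np.cos(f)+6*np.sin(f), 240*np.sin(f)+6*np.cos(f)])
x=s['tool_pos'][0]; from scipy.optimize import brentq
f0=brentq(lambda f:bar(f)[0]-(x-699),0.5,1.7); print('f0',f0)
for f in np.arange(1.4,-.01,-.1): d=bar(f)-bar(f0); print(round(f,2),d.round(1))
E
```

```text
t: 49.98
tool_pos: [679.7, -207.8, 303.5]
tcp_rot: [0.504, 0.492, 0.511, -0.493]
force: [-0.6, 0.3, -0.3]
grip_width: 0.503
t: 50.48
tool_pos: [680.2, -208.3, 304.8]
tcp_rot: [0.505, 0.492, 0.51, -0.492]
force: [-0.6, -3.6, 6.6]
grip_width: 0.112
t 50.48 tcp [ 680.2 -208.3  304.8] q [ 0.505  0.492  0.51  -0.492] F [-0.6 -3.6  6.6] g 0.112 j [-0.38  0.58  0.99  0.    1.58 -0.41]
f0 1.4674205445446786
1.4 [-16.1  -1.8]
1.3 [-39.6  -6.5]
1.2 [-62.6 -13.5]
1.1 [-84.7 -22.7]
1.0 [-105.8  -34.1]
0.9 [-125.7  -47.6]
0.8 [-144.1  -63. ]
0.7 [-160.9  -80.1]
0.6 [-175.9  -98.9]
0.5 [-188.9 -119. ]
0.4 [-199.9 -140.4]
0.3 [-208.7 -162.7]
0.2 [-215.2 -185.8]
0.1 [-219.4 -209.4]
-0.0 [-221.2 -233.3]
```

```bash
python3 -m handwheel '[[[1,-0.008,0,-0.001,0,0,0],[1,-0.016,0,-0.002,0,0,0],[1,-0.028,0,-0.004,0,0,0],[1,-0.04,-0.001,-0.0065,0,0,0],[1,-0.051,-0.001,-0.0098,0,0,0],[1,-0.0626,-0.002,-0.0135,0,0,0],[1,-0.0737,-0.002,-0.0179,0,0,0],[1,-0.0847,-0.002,-0.0227,0,0,0]]]'
python3 -m handwheel '[[[1,-0.0107,0,-0.0055,0,0,0],[1,-0.0211,0,-0.0114,0,0,0],[1,-0.0312,-0.001,-0.018,0,0,0],[1,-0.041,-0.001,-0.0249,0,0,0],[1,-0.0504,-0.001,-0.0324,0,0,0],[1,-0.0594,-0.002,-0.0403,0,0,0],[1,-0.068,-0.002,-0.0487,0,0,0],[1,-0.0762,-0.002,-0.0574,0,0,0]]]'
```

```text
t: 51.15
tool_pos: [594.8, -210.9, 283.2]
tcp_rot: [0.506, 0.492, 0.509, -0.492]
force: [-8.6, -6.8, 23.4]
grip_width: 0.108
t: 51.82
tool_pos: [517.3, -213.4, 226.2]
tcp_rot: [0.506, 0.492, 0.509, -0.493]
force: [-0.0, -8.0, 2.6]
grip_width: 0.104
```

```bash
python3 -m handwheel '[[[1,-0.0075,0,-0.0092,0,0,0],[1,-0.0148,0,-0.0188,0,0,0],[1,-0.0215,0,-0.0287,0,0,0],[1,-0.0278,0,-0.0389,0,0,0],[1,-0.0335,0,-0.0495,0,0,0],[1,-0.0388,-0.001,-0.0603,0,0,0],[1,-0.0435,-0.001,-0.0714,0,0,0],[1,-0.0475,-0.001,-0.0826,0,0,0]]]'
python3 -m handwheel '[[[1,-0.0035,0,-0.0115,0,0,0],[1,-0.0065,0,-0.0231,0,0,0],[1,-0.0088,0,-0.0349,0,0,0],[1,-0.0107,0,-0.0467,0,0,0],[1,-0.0118,0,-0.0587,0,0,0],[1,-0.0123,0,-0.066,0,0,0],[1,-0.0123,0,-0.068,0,0,0]]]'
```

```text
t: 52.48
tool_pos: [470.2, -215.1, 143.8]
tcp_rot: [0.508, 0.492, 0.507, -0.493]
force: [7.8, -6.0, -2.4]
grip_width: 0.107
t: 53.07
tool_pos: [459.1, -216.0, 76.5]
tcp_rot: [0.509, 0.493, 0.506, -0.492]
force: [-0.8, 1.4, 31.3]
grip_width: 0.104
```

```bash
python3 -m handwheel '[[[1,0,0,-0.003,0,0,0],[1,0,0,-0.003,0,0,0]]]'
python3 - <<'E'
from h import *
st(); c=snap('side','s24'); i=c['image'][:,:,::-1]; cv2.imwrite('pics/s24z.png',cv2.resize(i[90:230,250:450],None,fx=4,fy=4,interpolation=cv2.INTER_CUBIC))
E
```

```text
t: 53.23
tool_pos: [459.2, -216.1, 74.3]
tcp_rot: [0.51, 0.493, 0.505, -0.492]
force: [1.8, 1.4, 4.9]
grip_width: 0.106
t 53.23 tcp [ 459.2 -216.1   74.3] q [ 0.51   0.493  0.505 -0.492] F [1.8 1.4 4.9] g 0.106 j [-0.56  0.55  1.8  -0.    0.78 -0.59]
```

View pics/s24z.png

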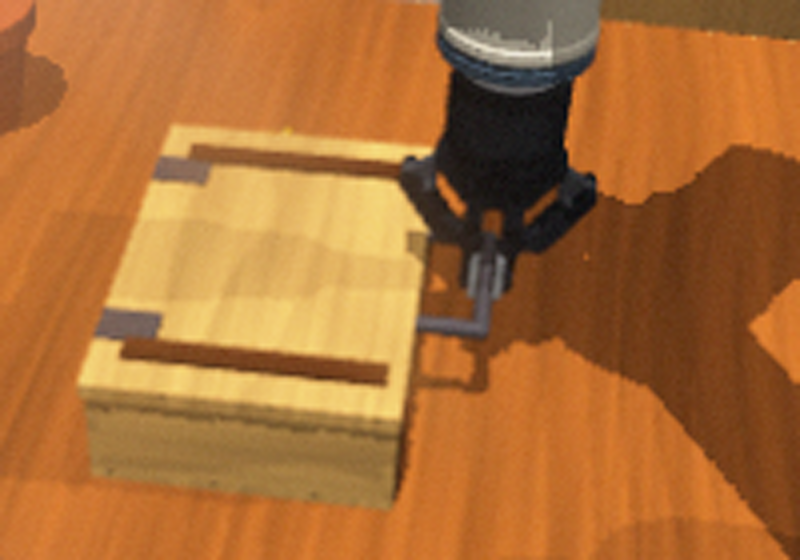

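```bash
python3 -m handwheel '[[[1,0,0,-0.003,0,0,0],[1,0,0,-0.003,0,0,0]]]'
python3 -m handwheel '[[[1,0,0,-0.002,0,0,0],[1,0,0,-0.002,0,0,0]]]'
```

```text
t: 53.45
tool_pos: [459.2, -216.0, 71.9]
tcp_rot: [0.51, 0.493, 0.505, -0.492]
force: [2.1, 1.6, 2.8]
grip_width: 0.1
t: 53.62
tool_pos: [459.2, -215.9, 70.4]
tcp_rot: [0.511, 0.493, 0.504, -0.492]
force: [2.6, 1.8, 3.2]
grip_width: 0.104
```

```bash
python3 -m handwheel '[[[1,0,0,-0.0025,0,0,0],[1,0,0,-0.0025,0,0,0]]]'
python3 -m handwheel '[[[1,0,0,-0.0025,0,0,0],[1,0,0,-0.0025,0,0,0]]]'
```

```text
t: 53.78
tool_pos: [459.3, -215.9, 68.5]
tcp_rot: [0.511, 0.493, 0.504, -0.492]
force: [2.1, -1.6, 3.3]
grip_width: 0.104
t: 53.95
tool_pos: [459.5, -218.0, 67.9]
tcp_rot: [0.513, 0.493, 0.502, -0.492]
force: [-13.6, -17.3, 33.3]
grip_width: 0.098
```

Firm stop at 33 N, so the lid is shut. Releasing and checking.

```bash
python3 -m handwheel '[[[0.5,0,0,0.001,0,0,0],[0.5,0,0,0.001,0,0,0],[0.5,0,0,0.001,0,0,0],[0.5,0,0,0.03,0,0,0],[0.5,0,0,0.06,0,0,0],[0.5,0,0.03,0.09,0,0,0],[0.5,-0.02,0.07,0.1,0,0,0],[0.5,-0.04,0.11,0.1,0,0,0]]]'
python3 -m handwheel '[[[0.6,0,0.04,0,0,0,0],[0.6,0,0.08,0,0,0,0],[0.6,0,0.12,0,0,0,0],[0.6,0,0.16,0,0,0,0],[0.6,0,0.16,0,0,0,0]]]'
python3 - <<'E'
from h import *
st(); c=snap('side','s25'); i=c['image'][:,:,::-1]; c2=snap('top','t25');j=c2['image'][:,:,::-1]
cv2.imwrite('pics/c25.png',np.hstack([cv2.resize(j[80:290,140:290],(400,560),interpolation=cv2.INTER_CUBIC),cv2.resize(i[100:230,250:390],(400,370),interpolation=cv2.INTER_CUBIC).copy() if 0 else cv2.copyMakeBorder(cv2.resize(i[100:230,250:390],(400,370),interpolation=cv2.INTER_CUBIC),0,190,0,0,cv2.BORDER_CONSTANT)]))
E
```

```text
t: 54.62
tool_pos: [423.8, -114.4, 169.6]
tcp_rot: [0.514, 0.494, 0.501, -0.491]
force: [0.6, 0.3, -0.4]
grip_width: 0.5
t: 55.03
tool_pos: [422.5, 51.5, 169.4]
tcp_rot: [0.515, 0.493, 0.503, -0.49]
force: [0.1, -1.5, 0.1]
grip_width: 0.4
t 55.03 tcp [422.5  51.5 169.4] q [ 0.515  0.493  0.503 -0.49 ] F [ 0.1 -1.5  0.1] g 0.4 j [-0.01  0.3   1.9  -0.01  0.92 -0.04]
```

View pics/c25.png

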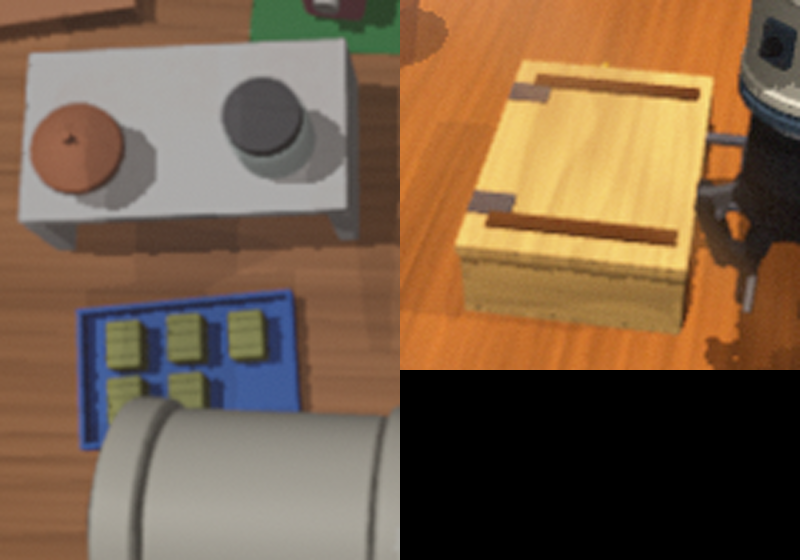

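View pics/t25.png

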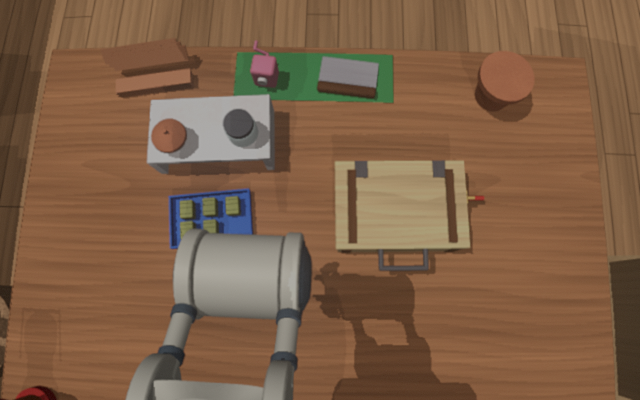

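The lid is shut and the stay is down. Before sliding the tray I'll cross-check the shelf and tray in the side camera.

```bash
python3 - <<'E'
from h import *
c=load('s17'); i=c['image'][:,:,::-1]; cv2.imwrite('pics/s17z.png',cv2.resize(i[215:375,120:380],None,fx=3,fy=3,interpolation=cv2.INTER_CUBIC))
E
```

```text
(no output)
```

View pics/s17z.png

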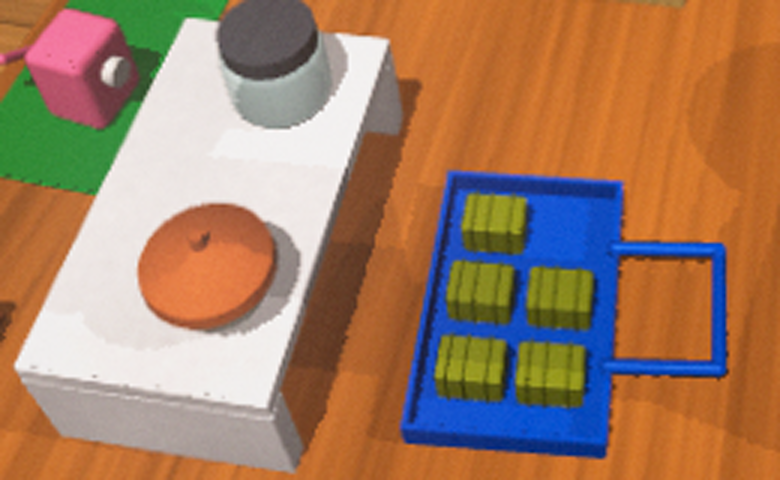

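```bash
python3 - <<'E'
from h import *
c=load('s17')
z=lambda x,y:((x+.5)/3-.5+120,(y+.5)/3-.5+215)
S=[onz(c,*z(*p),94)[:2] for p in((17,369),(187,19),(391,40),(272,408))]
rigid([[240,145],[240,-145],[80,-145],[80,145]],S)
T=[onz(c,*z(*p),22)[:2] for p in((404,430),(448,172),(622,184),(607,444))]
rigid([[65,100],[65,-100],[-65,-100],[-65,100]],T)
B=[onz(c,*z(*p),24)[:2] for p in((720,248),(720,368))]; print(np.round(B,1))
# top
t=load('t17'); i=t['image'][:,:,::-1]; cv2.imwrite('pics/t17y.png',cv2.resize(i[185:255,160:265],None,fx=7,fy=7,interpolation=cv2.INTER_CUBIC))
t=load('top0'); i=t['image'][:,:,::-1]; cv2.imwrite('pics/t0y.png',cv2.resize(i[90:180,140:285],None,fx=5,fy=5,interpolation=cv2.INTER_CUBIC))
E
```

```text
th 3.62 t [610.  230.3] res [[0.4, 0.9], [0.4, -0.6], [-0.4, -0.9], [-0.3, 0.6]]
th 7.12 t [568.7 240.5] res [[1.2, 0.8], [0.1, 0.1], [-0.4, -1.7], [-0.9, 0.7]]
[[440.  177.1]
 [429.5 267.7]]
```

View pics/t17y.png

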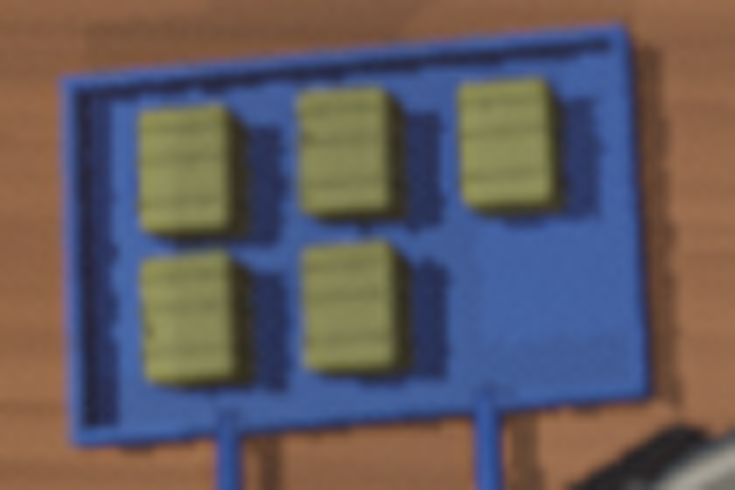

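View pics/t0y.png

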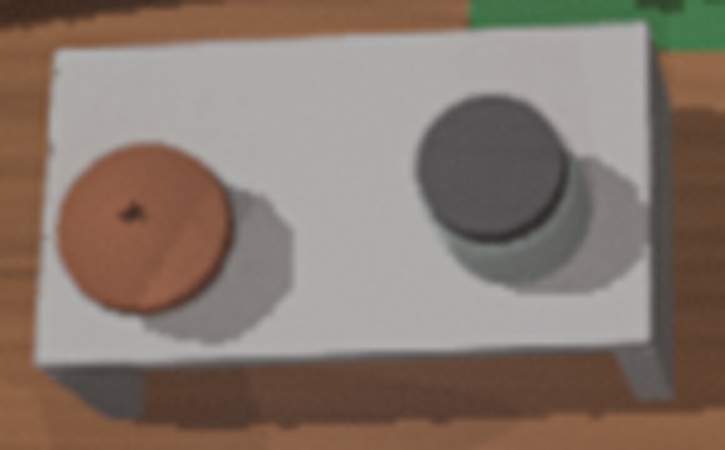

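```bash
cat >> h.py <<'E'
def leany(jaw,t):
    a=np.radians(jaw); return R.from_rotvec(np.radians(-t)*np.array([-np.sin(a),np.cos(a),0])).as_matrix()@tgt(jaw)
def traytgt(barx,bary,z,jaw,t,back=0):
    M=leany(jaw,t); x=M[:,0]
    k=(24-z)/(-x[2])   # along axis from bar down to tcp
    p=np.array([barx,bary,24.])+k*x-back*x; delta(p,M); return p
E
python3 - <<'E'
from h import *
traytgt(434.9,222.6,13,6.7,15,back=100); print(traytgt(434.9,222.6,13,6.7,15))
E
```

```text
shift mm [-11.1 172.7 -59.8] turn deg [  1.69 -14.07   4.84]
shift mm [  14.6  175.8 -156.4] turn deg [  1.69 -14.07   4.84]
[437.82731201 222.94388013  13.        ]
```

```bash
python3 -m handwheel '[[[0.6,-0.011,0.04,0,1.7,-14,4.8],[0.6,-0.011,0.08,-0.01,1.7,-14,4.8],[0.6,-0.011,0.12,-0.03,1.7,-14,4.8],[0.6,-0.011,0.16,-0.05,1.7,-14,4.8],[0.6,-0.011,0.173,-0.06,1.7,-14,4.8],[0.6,-0.011,0.173,-0.06,1.7,-14,4.8]]]'
python3 - <<'E'
from h import *
st();traytgt(434.9,222.6,13,6.7,15)
E
```

```text
t: 55.63
tool_pos: [412.0, 222.3, 107.2]
tcp_rot: [0.585, 0.534, 0.464, -0.398]
force: [-1.1, 0.1, 1.0]
grip_width: 0.399
t 55.63 tcp [412.  222.3 107.2] q [ 0.585  0.534  0.464 -0.398] F [-1.1  0.1  1. ] g 0.399 j [ 0.42  0.41  2.06 -0.18  0.44  0.46]
shift mm [ 25.8   0.7 -94.2] turn deg [ 0.02 -0.17 -0.05]
```

```bash
python3 -m handwheel '[[[0.6,0.008,0,-0.03,0,0,0],[0.6,0.016,0,-0.06,0,0,0],[0.6,0.0225,0.0007,-0.082,0,0,0],[0.6,0.0255,0.0007,-0.093,0,0,0],[0.6,0.0258,0.0007,-0.094,0,0,0],[0.6,0.0258,0.0007,-0.094,0,0,0]]]'
python3 - <<'E'
from h import *
st(); c=snap('side','s26'); i=c['image'][:,:,::-1]; cv2.imwrite('pics/s26z.png',cv2.resize(i[230:390,250:450],None,fx=3.7,fy=3.7,interpolation=cv2.INTER_CUBIC))
E
```

```text
t: 56.13
tool_pos: [437.9, 221.5, 12.8]
tcp_rot: [0.584, 0.534, 0.463, -0.399]
force: [-0.4, 0.2, -0.7]
grip_width: 0.397
t 56.13 tcp [437.9 221.5  12.8] q [ 0.584  0.534  0.463 -0.399] F [-0.4  0.2 -0.7] g 0.397 j [ 0.4   0.64  2.08 -0.38  0.19  0.64]
```

View pics/s26z.png

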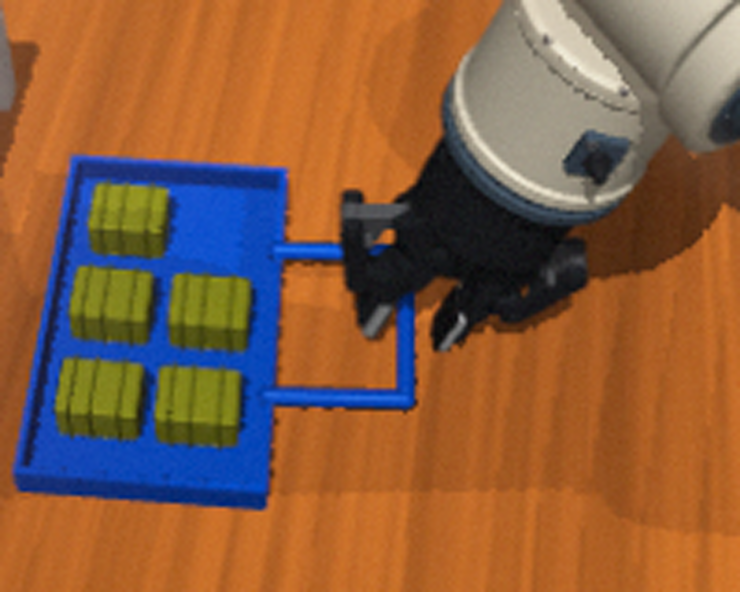

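```bash
python3 -m handwheel '[[[1,0,0,0,0,0,0],[1,0,0,0,0,0,0],[1,0,0,0,0,0,0],[1,0,0,0,0,0,0],[1,0,0,0,0,0,0]]]'
python3 - <<'E'
from h import *
s=st()
yaw=np.radians(3.4); o=np.array([611.5,229.9]); M=leany(3.4,15); x=M[:,0]
# plan: tcp-vs-bar offset
a0=np.radians(6.7); P=np.array(s['tool_pos']); 
off=P[:2]-np.array([434.9,222.6]); print('off',off)
ux=np.array([np.cos(yaw),np.sin(yaw)])
for xt in (-42,-20,0,10,40,80,120,160):
    bar=o+(xt-135)*ux; tcp=bar+ux*np.linalg.norm(off); print(xt,'shift',(tcp-P[:2]).round(1))
E
```

```text
t: 56.6
tool_pos: [438.2, 221.8, 14.4]
tcp_rot: [0.585, 0.534, 0.463, -0.398]
force: [0.9, -6.1, 6.7]
grip_width: 0.086
t 56.6 tcp [438.2 221.8  14.4] q [ 0.585  0.534  0.463 -0.398] F [ 0.9 -6.1  6.7] g 0.086 j [ 0.4   0.64  2.08 -0.38  0.19  0.64]
off [ 3.31246792 -0.83044366]
-42 shift [ 0.  -2.2]
-20 shift [22.  -0.9]
0 shift [41.9  0.3]
10 shift [51.9  0.9]
40 shift [81.9  2.7]
80 shift [121.8   5.1]
120 shift [161.7   7.4]
160 shift [201.7   9.8]
```

```bash
python3 -m handwheel '[[[1,0.003,-0.0005,0,0,0,-0.5],[1,0.007,-0.0008,0,0,0,-1.2],[1,0.011,-0.001,0,0,0,-2],[1,0.015,-0.001,0,0,0,-2.7],[1,0.019,-0.001,0,0,0,-3.3],[1,0.022,-0.0009,0,0,0,-3.3],[1,0.022,-0.0009,0,0,0,-3.3]]]'
python3 - <<'E'
from h import *
s=st(); P,Q=cur(); y=Q.as_matrix()[:,1]; print('jaw az',np.degrees(np.arctan2(y[1],y[0])))
c2=snap('top','t27');j=c2['image'][:,:,::-1]; cv2.imwrite('pics/t27z.png',cv2.resize(j[90:290,140:290],None,fx=3,fy=3,interpolation=cv2.INTER_CUBIC))
c=snap('side','s27'); i=c['image'][:,:,::-1]; cv2.imwrite('pics/s27z.png',cv2.resize(i[215:375,120:380],None,fx=3,fy=3,interpolation=cv2.INTER_CUBIC))
E
```

```text
t: 57.18
tool_pos: [459.5, 220.7, 14.9]
tcp_rot: [0.573, 0.547, 0.447, -0.415]
force: [-4.3, -0.9, 5.1]
grip_width: 0.088
t 57.18 tcp [459.5 220.7  14.9] q [ 0.573  0.547  0.447 -0.415] F [-4.3 -0.9  5.1] g 0.088 j [ 0.39  0.64  2.03 -0.35  0.24  0.66]
jaw az 3.396764477004385
```

View pics/t27z.png

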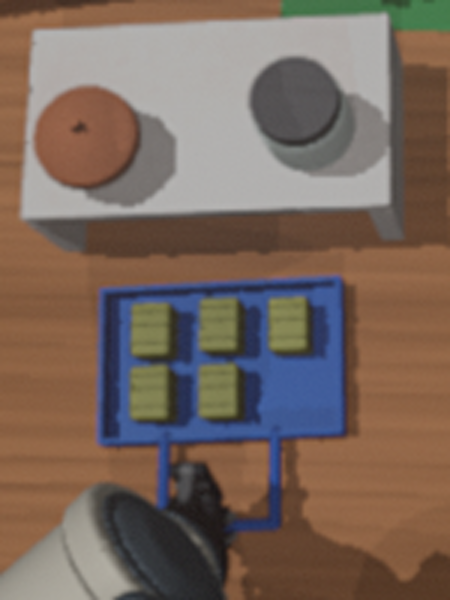

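View pics/s27z.png

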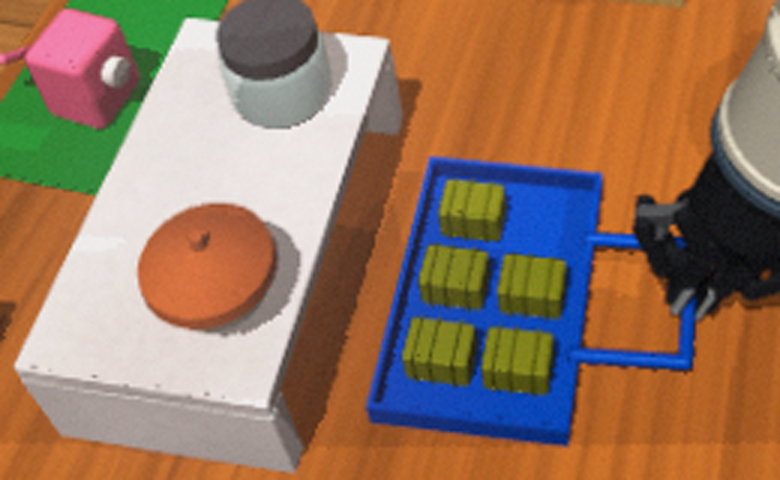

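```bash
cat > tr.py <<'E'
from h import *
def rep(T,name):
    th,t=rigid([[65,100],[65,-100],[-65,-100],[-65,100]],T)
    yaw=np.radians(3.4);d=t-np.array([611.5,229.9]);print(name,'shelf frame x %.1f y %.1f yaw %.2f'%(d@[np.cos(yaw),np.sin(yaw)],d@[-np.sin(yaw),np.cos(yaw)],np.degrees(th)-3.4))
E
python3 - <<'E'
from tr import *
t=load('t27');s=load('s27')
z=lambda x,y:((x+.5)/3-.5+140,(y+.5)/3-.5+90)
rep([onz(t,*z(*p),22)[:2] for p in((100,292),(343,277),(345,434),(99,445))],'top')
z=lambda x,y:((x+.5)/3-.5+120,(y+.5)/3-.5+215)
rep([onz(s,*z(*p),22)[:2] for p in((371,404),(431,158),(602,174),(570,432))],'side')
E
```

```text
th 4.43 t [589.4 231.2] res [[1.5, -1.0], [0.2, 1.1], [-0.3, -0.1], [-1.5, -0.1]]
top shelf frame x -22.0 y 2.6 yaw 1.03
th 4.43 t [589.2 232.6] res [[0.9, 2.8], [0.2, -1.4], [-0.9, -1.0], [-0.3, -0.4]]
side shelf frame x -22.1 y 4.0 yaw 1.03
```

```bash
python3 -m handwheel '[[[1,0.003,-0.0005,0,0,0,-0.3],[1,0.007,-0.0005,0,0,0,-0.6],[1,0.011,-0.0003,0,0,0,-0.9],[1,0.015,0,0,0,0,-1.2],[1,0.018,0,0,0,0,-1.2],[1,0.02,0,0,0,0,-1.2],[1,0.02,0,0,0,0,-1.2]]]'
python3 - <<'E'
from h import *
s=st(); P,Q=cur(); y=Q.as_matrix()[:,1]; print('jaw az',np.degrees(np.arctan2(y[1],y[0])))
c2=snap('top','t28');j=c2['image'][:,:,::-1]; cv2.imwrite('pics/t28z.png',cv2.resize(j[90:290,140:290],None,fx=3,fy=3,interpolation=cv2.INTER_CUBIC))
c=snap('side','s28'); i=c['image'][:,:,::-1]; cv2.imwrite('pics/s28z.png',cv2.resize(i[215:375,120:380],None,fx=3,fy=3,interpolation=cv2.INTER_CUBIC))
E
```

```text
t: 57.87
tool_pos: [479.9, 220.6, 15.0]
tcp_rot: [0.569, 0.552, 0.442, -0.421]
force: [-3.2, -0.9, -0.0]
grip_width: 0.084
t 57.87 tcp [479.9 220.6  15. ] q [ 0.569  0.552  0.442 -0.421] F [-3.2 -0.9 -0. ] g 0.084 j [ 0.37  0.65  1.98 -0.31  0.28  0.62]
jaw az 2.1928093982979324
```

View pics/t28z.png

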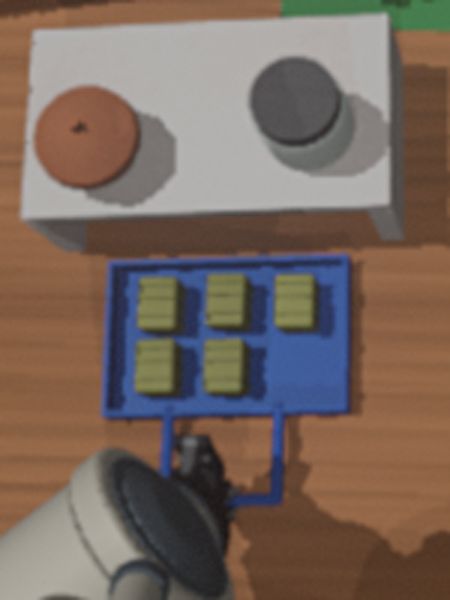

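View pics/s28z.png

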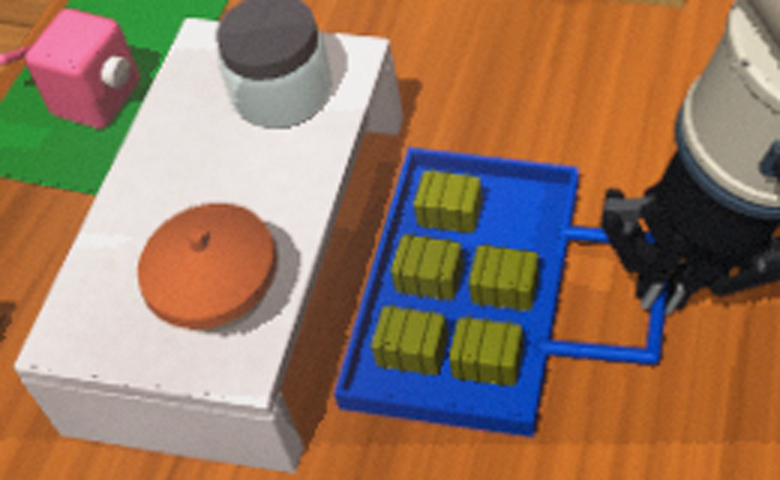

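```bash
python3 - <<'E'
from tr import *
t=load('t28');s=load('s28')
z=lambda x,y:((x+.5)/3-.5+140,(y+.5)/3-.5+90)
rep([onz(t,*z(*p),22)[:2] for p in((108,264),(349,256),(350,411),(103,416))],'top')
T=[onz(t,*z(*p),94)[:2] for p in((34,31),(389,14),(391,205),(22,218))]; rigid([[240,145],[240,-145],[80,-145],[80,145]],T)
z=lambda x,y:((x+.5)/3-.5+120,(y+.5)/3-.5+215)
rep([onz(s,*z(*p),22)[:2] for p in((339,394),(408,149),(578,167),(536,423))],'side')
E
```

```text
th 3.04 t [610.4 228.1] res [[1.1, -1.1], [1.1, 0.1], [-0.4, 1.2], [-1.7, -0.3]]
top shelf frame x -1.2 y -1.8 yaw -0.36
th 3.23 t [612.7 229. ] res [[0.9, 0.4], [0.5, -0.9], [-0.2, 0.2], [-1.2, 0.3]]
th 3.58 t [609.9 229.7] res [[0.8, 1.4], [0.1, -0.6], [-0.5, -0.2], [-0.4, -0.6]]
side shelf frame x -1.6 y -0.1 yaw 0.18
```

The tray is aligned in the shelf frame: y about −1 mm, yaw about 0°. Now I'll push it straight in.

```bash
python3 -m handwheel '[[[1,0.007,0.0005,0,0,0,0],[1,0.016,0.001,0,0,0,0],[1,0.026,0.0018,0,0,0,0],[1,0.036,0.0024,0,0,0,0],[1,0.046,0.003,0,0,0,0],[1,0.056,0.0036,0,0,0,0],[1,0.066,0.0042,0,0,0,0],[1,0.074,0.0047,0,0,0,0]]]'
python3 - <<'E'
from h import *
s=st(); P,Q=cur(); y=Q.as_matrix()[:,1]; print('jaw az',np.degrees(np.arctan2(y[1],y[0])))
c2=snap('top','t29');j=c2['image'][:,:,::-1]; 
c=snap('side','s29'); i=c['image'][:,:,::-1]; cv2.imwrite('pics/s29z.png',np.hstack([cv2.resize(i[205:375,130:330],(440,374),interpolation=cv2.INTER_CUBIC),cv2.resize(j[90:260,140:290],(330,374),interpolation=cv2.INTER_CUBIC)]))
E
```

```text
t: 58.63
tool_pos: [553.7, 225.2, 15.0]
tcp_rot: [0.569, 0.552, 0.442, -0.421]
force: [-10.3, -0.4, 7.9]
grip_width: 0.083
t 58.63 tcp [553.7 225.2  15. ] q [ 0.569  0.552  0.442 -0.421] F [-10.3  -0.4   7.9] g 0.083 j [ 0.33  0.69  1.81 -0.19  0.4   0.46]
jaw az 2.1862383198960953
```

View pics/s29z.png

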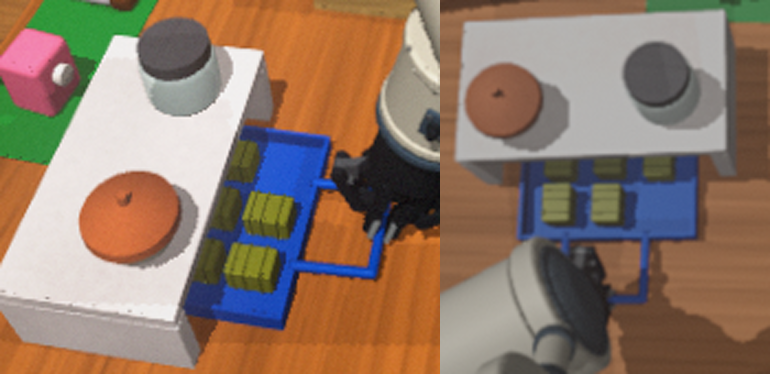

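```bash
python3 -m handwheel '[[[1,0.008,0.0005,0,0,0,0],[1,0.018,0.0011,0,0,0,0],[1,0.028,0.0017,0,0,0,0],[1,0.038,0.0023,0,0,0,0],[1,0.048,0.0029,0,0,0,0],[1,0.058,0.0035,0,0,0,0],[1,0.066,0.004,0,0,0,0],[1,0.07,0.0042,0,0,0,0]]]'
python3 - <<'E'
from h import *
s=st()
c2=snap('top','t30');j=c2['image'][:,:,::-1]; 
c=snap('side','s30'); i=c['image'][:,:,::-1]; cv2.imwrite('pics/s30z.png',np.hstack([cv2.resize(i[205:375,130:330],(440,374),interpolation=cv2.INTER_CUBIC),cv2.resize(j[90:260,140:290],(330,374),interpolation=cv2.INTER_CUBIC)]))
E
```

```text
t: 59.4
tool_pos: [625.7, 229.7, 15.1]
tcp_rot: [0.569, 0.553, 0.441, -0.42]
force: [-3.6, -0.5, -0.6]
grip_width: 0.087
t 59.4 tcp [625.7 229.7  15.1] q [ 0.569  0.553  0.441 -0.42 ] F [-3.6 -0.5 -0.6] g 0.087 j [ 0.3   0.74  1.64 -0.13  0.51  0.37]
```

View pics/s30z.png

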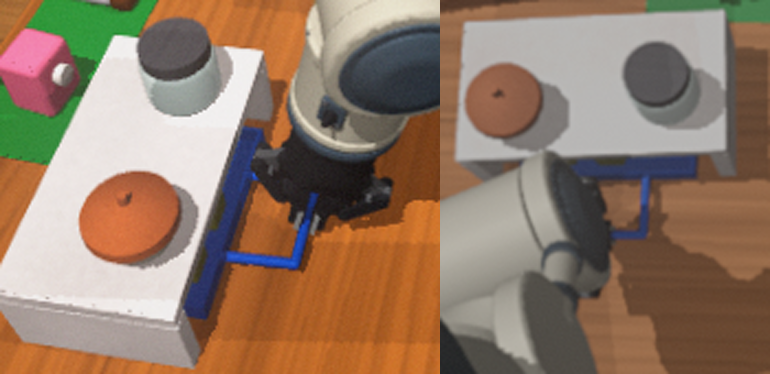

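```bash
python3 -m handwheel '[[[1,0.005,0.0003,0,0,0,0],[1,0.01,0.0006,0,0,0,0],[1,0.014,0.0009,0,0,0,0],[1,0.0145,0.0009,0,0,0,0],[1,0.0145,0.0009,0,0,0,0]]]'
python3 - <<'E'
from h import *
s=st()
c=snap('side','s31'); i=c['image'][:,:,::-1]; cv2.imwrite('pics/s31z.png',cv2.resize(i[215:365,160:340],None,fx=4,fy=4,interpolation=cv2.INTER_CUBIC))
E
```

```text
t: 59.92
tool_pos: [640.2, 230.6, 15.1]
tcp_rot: [0.569, 0.553, 0.441, -0.42]
force: [-1.4, -1.1, -1.4]
grip_width: 0.085
t 59.92 tcp [640.2 230.6  15.1] q [ 0.569  0.553  0.441 -0.42 ] F [-1.4 -1.1 -1.4] g 0.085 j [ 0.29  0.75  1.61 -0.13  0.54  0.35]
```

View pics/s31z.png

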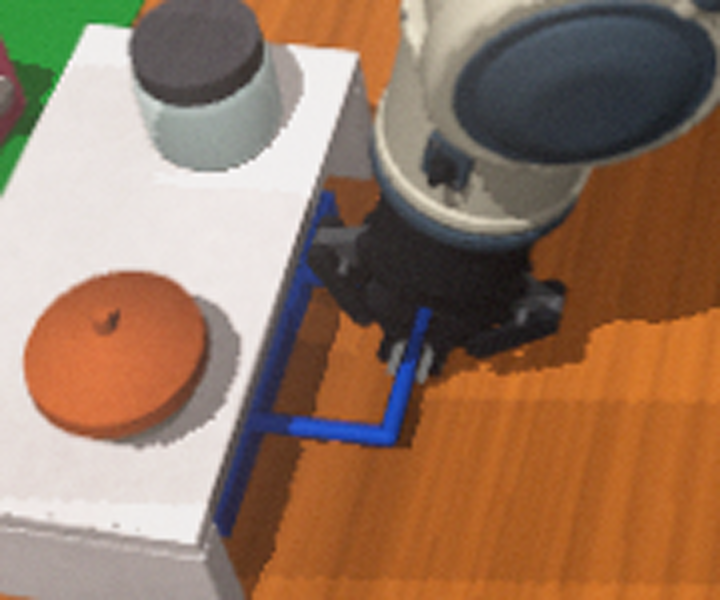

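The tray is under the deck with the handle sticking out. I'll open only slightly and back out along the tool axis.

```bash
python3 -m handwheel '[[[0.77,0,0,0,0,0,0],[0.77,0,0,0,0,0,0],[0.77,0,0,0,0,0,0],[0.77,-0.004,0,0.015,0,0,0],[0.77,-0.011,0,0.035,0,0,0],[0.77,-0.03,-0.002,0.065,0,0,0],[0.77,-0.06,-0.003,0.09,0,0,0],[0.77,-0.1,-0.005,0.1,0,0,0]]]'
python3 -m handwheel '[[[0.5,-0.04,0,0.01,0,0,0],[0.5,-0.08,-0.02,0.04,0,0,0],[0.5,-0.1,-0.06,0.08,0,0,0],[0.5,-0.1,-0.1,0.1,0,0,0],[0.5,-0.1,-0.14,0.1,0,0,0],[0.5,-0.1,-0.18,0.1,0,0,0],[0.5,-0.1,-0.22,0.1,0,0,0],[0.5,-0.1,-0.26,0.1,0,0,0]]]'
python3 - <<'E'
from h import *
s=st()
c2=snap('top','t32');j=c2['image'][:,:,::-1]; cv2.imwrite('pics/t32z.png',cv2.resize(j[85:245,140:290],None,fx=4,fy=3.7,interpolation=cv2.INTER_CUBIC))
c=snap('side','s32'); i=c['image'][:,:,::-1]; cv2.imwrite('pics/s32z.png',cv2.resize(i[215:375,120:330],None,fx=3.7,fy=3.7,interpolation=cv2.INTER_CUBIC))
E
```

```text
t: 60.63
tool_pos: [542.6, 226.2, 118.5]
tcp_rot: [0.57, 0.555, 0.439, -0.418]
force: [0.1, 0.7, 1.6]
grip_width: 0.23
t: 61.3
tool_pos: [442.8, -9.3, 219.2]
tcp_rot: [0.571, 0.555, 0.439, -0.417]
force: [1.6, 0.0, 0.3]
grip_width: 0.499
t 61.3 tcp [442.8  -9.3 219.2] q [ 0.571  0.555  0.439 -0.417] F [1.6 0.  0.3] g 0.499 j [-0.21  0.14  1.99  0.1   0.75 -0.31]
```

View pics/t32z.png

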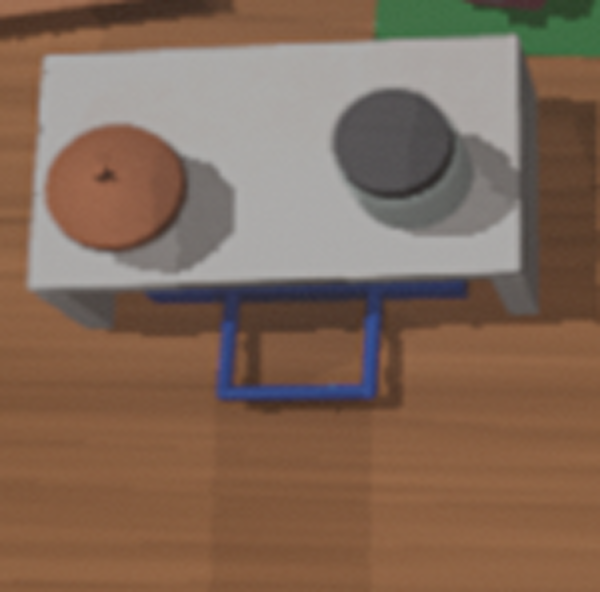

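View pics/s32z.png

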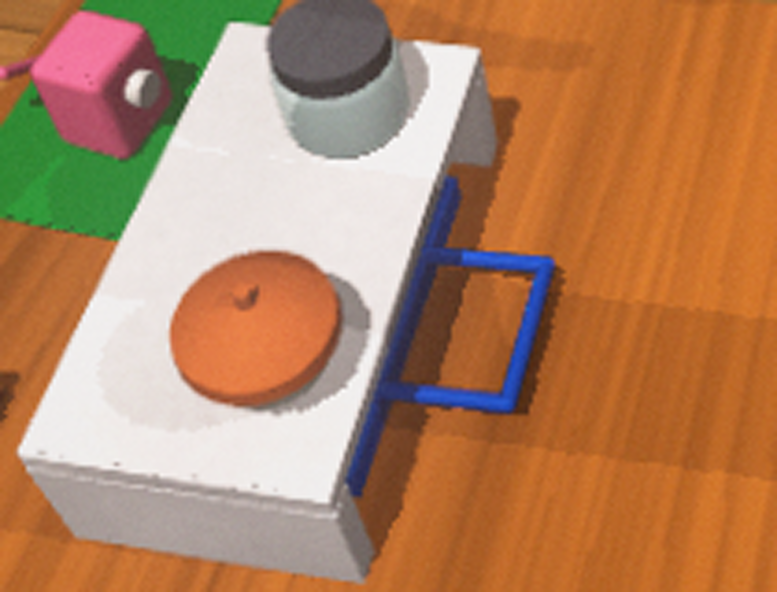

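View pics/t32.png

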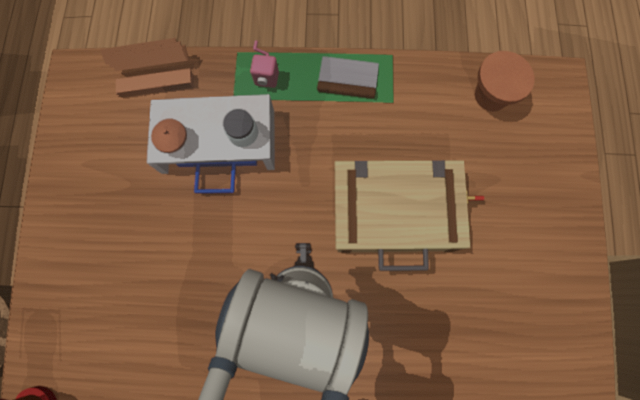

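```bash
python3 - <<'E'
from h import *
t=load('t32');s=load('s32')
def sf(p):
    yaw=np.radians(3.4);d=p[:2]-np.array([611.5,229.9]);return np.round([d@[np.cos(yaw),np.sin(yaw)],d@[-np.sin(yaw),np.cos(yaw)]],1)
z=lambda x,y:((x+.5)/4-.5+140,(y+.5)/3.7-.5+85)
for p in((222,393),(374,391)): print('bar top',sf(onz(t,*z(*p),24)))
for p in((150,299),(467,294)): print('front bottom top',sf(onz(t,*z(*p),2)))
for p in((100,328),(113,328),(506,313),(536,313)): print('panel foot?',sf(onz(t,*z(*p),0)))
z=lambda x,y:((x+.5)/3.7-.5+120,(y+.5)/3.7-.5+215)
for p in((547,262),(508,406)): print('bar side',sf(onz(s,*z(*p),24)))
for p in((359,493),(459,182)): print('front side',sf(onz(s,*z(*p),4)))
# lid check
a=load('top0')['image'].astype(int);b=t['image'].astype(int)
print('bin region diff',np.abs(a-b)[160:255,333:470].mean(), 'shelf objs diff',np.abs(a-b)[95:160,150:270].mean())
E
```

```text
bar top [27.2 48.1]
bar top [ 25.  -46.2]
front bottom top [101.3 103.6]
front bottom top [  96.3 -100. ]
panel foot? [ 82.5 136.2]
panel foot? [ 82.1 127.7]
panel foot? [  82.5 -124.3]
panel foot? [  81.7 -143.2]
bar side [ 24.5 -45.9]
bar side [25.8 47.9]
front side [97.6 99.2]
front side [  96.8 -109.8]
bin region diff 1.1580484056857472 shelf objs diff 2.9936752136752136
```

The tray sits within about 1 mm and 1° of centred, its front wall is about 15 mm inside the deck edge, and the bin region matches the closed lid of the first picture. Handing in.

```bash
python3 - <<'E'
from h import *
for fn in('t23','t32'):
    im=load(fn)['image'].astype(int); m=(im[:,:,0]>110)&(im[:,:,1]<60)&(im[:,:,2]<60); m[:,:460]=0;m[:,520:]=0;m[220:]=0;m[:150]=0; ys,xs=np.nonzero(m); print(fn,'peg',xs.max(),ys.mean().round(1))
a=cv2.cvtColor(load('top0')['image'],cv2.COLOR_RGB2HSV);b=cv2.cvtColor(load('t32')['image'],cv2.COLOR_RGB2HSV)
for h in(a,b):
    m=(h[95:160,150:200,0]<15)&(h[95:160,150:200,1]>120); ys,xs=np.nonzero(m); print('dish',xs.mean().round(2),ys.mean().round(2),end=' ')
    m=(h[95:140,210:265,2]<85); ys,xs=np.nonzero(m); print('jar cap',xs.mean().round(2),ys.mean().round(2))
print(robot.finish_job())
E
```

```text
t23 peg 483 197.5
t32 peg 483 197.5
dish 18.55 34.84 jar cap 33.12 30.32
dish 18.48 34.87 jar cap 32.26 29.61
the job is handed in; nothing more can be done
None
```

I did every step in the order you asked and handed the job in at about 61 s. No verdict came back.

- **Feed:** I opened the lid, swung up the stay and rested the lid on its fork. There were five cubes, and all five went into the tray in a single layer while the lid stayed propped. I then took the lid off the stay, folded the stay, shut the lid and slid the tray in.
- **Bin:** In the last pictures it is empty and the lid is shut. The stay peg is where angle 0 predicts. The stay had started about 0.1 rad above fully folded.
- **Tray:** It is within about 1–2 mm and 1° of centred, with its front wall about 15 mm inside the deck edge and only the handle out. The cubes were last seen, still five in one layer, when the tray was about half under the deck. After that the deck hides them.
- **Forces:** I found no sign of shelf contact. The pushing force stayed near 10 N. The highest wrist force I saw in the readings was about 66 N, as the stay neared its upper stop.
- **Shelf items:** The dish is unmoved. The jar's cap read about 1 pixel (roughly 2 mm) different from the first picture. I put that down to changed shadows, but did not check it further.

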